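# Hang up the two-tier fruit basket

## Robot

A 7-joint arm with a two-finger parallel gripper is mounted at the origin on a cart in front of the work surface, level with it; the furniture and walls round the work are solid. World frame = base frame: x ahead of the robot, y to its left, z up, the work surface at z = 0. Lengths are in m, angles in rad, forces in N, time in s.
With the tool pointing down it reaches from about 0.35 to 0.9 m from the base axis. Payload 19.9 kg.
Tool frame: the origin (TCP) lies at the very end of the fingers, on their centre line; the grasp point (between the pads) lies 19 mm behind it; z points along the fingers, y is the direction in which the jaws open and shut (so a half turn about z gives the same grasp; the last joint's range is limited). The gripper opens to 94 mm and grips with 3 to 60 N. Pads are 16 mm wide; open, the fingers measure 119 mm over their backs; the gripper's body (75 mm by 177 mm) begins 78 mm behind the grasp point.
Start: joints at [-1.256, 0.417, -0.01, 1.614, 0.005, 1.111, -0.053], TCP at [0.218, 0.586, 0.205] pointing down, gripper open.
Joint ranges: [-2.81, 2.81], [-0.39, 2.02], [-1.27, 1.25], [0.06, 2.57], [-1.19, 4.33], [0.19, 2], [-2.82, 2.82]. Speed limits (rad/s): [1.89, 1.89, 2.39, 2.39, 3.01, 3.01, 3.01].

## Interface

Orientations are given as a unit quaternion [w, x, y, z].
In Python, from plant import bot, eyes gives the robot as it stands.
- The arm moves only by the shell command python3 -m jog 'ROWS'. ROWS is JSON, a list of rows, each an object with "rotation": the turn, a rotation vector about the tool's x, y, z in rad, a list of three; "translation": the shift along the tool's x, y, z in cm, a list of three; "hand": the closure, from 0 (fully open) to 1 (shut). A call has 1 to 20 rows; each row is the pose to reach, as a shift and turn from the pose commanded when the call began, along the tool's axes at that moment; what a row does not reach only later rows make up. A row lasts 1/10 s, in which the tool goes at most 50 mm and 8.59 degrees, less where a joint would pass 70% of its speed; a pose out of reach is approached as far as the arm can. A call with a gripper value outside its range is refused whole. The fingers move at their own pace and stop on an object; the grip force is fixed at half the most. Time passes only in rows, so rows that repeat a pose let the fingers close. It gives the time, the measured TCP pose, the force and the opening at its end, in the units of the state.
- bot.read_state(): the state, without advancing time (a new reading comes with each control period).
- eyes.grab_frame(name): name is "scene" or "side" or "wrist"; returns the picture (420x560x3 uint8, red, green, blue); there is no depth.
- eyes.calibration(name): a dict with "fx", "fy", "cx", "cy" (pixels), "rvec" (rotation vector, rad) and "tvec" (3), from world to camera coordinates, as OpenCV has them; the wrist camera has in their place "mount" (4x4, takes a point from camera to tool coordinates, whose origin is the TCP and whose axes are the flange's). Camera axes: x right, y down, z forward; pixel columns grow to the right and rows downward; lengths in m; the calibration is good to about 2 mm. A picture is of the moment at which its call begins: read the wrist's pose just before it. calibration takes no time and is no camera call.
- bot.close_job(): hands the job in, once; it reports no verdict.
Trained networks look in the newest picture that a camera, given by its name, has taken for a name from the list of things; names that differ only in an ending like _2 or _b are one class to them, and where a whole thing is asked for, a point or a joint stands for the part that bears it (a point fixed in the world has none). Each returns a list of dicts, best first, with "score" (0 to 1); they miss things now and then, are a little off and sometimes report something else, mostly with a low value. They report only what shows in the picture. A call takes as long as a camera call.
- eyes.masks_of(label, camera): "region" (420x560 bool, what is visible of it) and "bbox" ([centre column, centre row, width, height] in pixels, round what is visible of it).
The state is a dict: "time": time; "joints": joint angles; "qvel": joint speeds; "joint_efforts": joint torques, N m; "eef_pos": TCP position; "orientation": TCP orientation; "force": force on the tool from outside, world axes, zero at the start; "torque": the same for the moment, N m; "finger_gap": finger opening in m.
Only numpy, scipy, OpenCV 4.12 (cv2) and the standard library are available. Lean on these libraries where they do the work, as an engineer would, in place of code of your own. Each camera call takes 0.05 s, during which the arm holds its last target.

## Task

Hang the two-tier fruit basket on its stand: hook the small basket with feet into the eye of the stand, then hook the wide flat basket into the ring under the small one, so that the two hang free, one below the other. Let each hook down gently, by feel, without pulling hard on the ring; tip neither basket over, and leave the other things on the worktop where they are.

Things in the scene. Friction and masses are not known exactly. Their poses are not given: they have to be found in the camera images.
- stand: Fixed hanging stand: wooden slab 200 x 150 x 14 mm (x -50 to +150 mm), a 10 mm steel rod rises at x = +115 mm and bends forward (top z = 392 mm) to a closed upright eye. Origin: on the worktop straight below the eye; x points from the eye back to the post, so work from -x; z up
- stand_eye (a point): Centre of the wire at the lowest point of the stand's eye, 340 mm above the worktop. The eye is a circle of 6 mm wire in the stand's y-z plane, inner diameter 34 mm, its centre 20 mm above this point
- upper_basket: Small loose wire basket on 4 feet, about 0.34 kg (varies), 182 mm high. Rim d 116 mm at z = 82, floor d 84 at z = 46; feet on a d 100 circle, 45 deg to the axes. Rigid wooden bail in its x-z plane: straight bar 14 mm wide (y), 9 thick, from x = -58, z = 78 up to x = -14, z = 137; mirrored at +x, flat top. Origin: centre underneath, level with the feet; z up; hook on top opens to +x
- upper_hook (a point): On the small basket at (0, 0, 173) mm: where the eye's wire lies (its centre) when hung. Open hook of 6 mm wire in the x-z plane: shank at x = -12, crown a half circle of radius 12 (wire centre) about z = 167, tip end x = 13.5, z = 164; top z = 182. The tip goes through an eye along +x with this point 21 mm above the eye's lowest point; then let the hook down
- upper_ring (a point): On the small basket at (0, 0, 7.5) mm: wire centre at the lowest point of the closed ring fixed under its floor. Ring of 6 mm wire in the basket's y-z plane, inner diameter 34 mm, its centre 20 mm above this point; reached from -x between the two front feet
- lower_basket: Wide loose wire basket without feet, about 0.36 kg (varies), 145 mm high. Rim d 150 mm at z = 42, floor d 112. Rigid wooden bail in its x-z plane: straight bar 14 mm wide (y), 9 thick, from x = -75, z = 38 up to x = -14, z = 100; mirrored at +x, flat top. Origin: centre of underside; z up; hook on top opens to +x. Hung, its underside is 38 mm above the worktop
- lower_hook (a point): On the wide basket at (0, 0, 136) mm: where the ring's wire lies (its centre) when hung. Same hook as the small basket's: shank at x = -12, crown of radius 12 about z = 130, tip end x = 13.5, z = 127, top z = 145 mm
- fruit_bowl: White bowl of four lemons, 150 mm across, about 105 mm high. Origin: centre of the underside
- mug: White mug, 82 mm across, 95 mm high, handle at its +y. Origin: centre of the underside
- phone: Black phone, 46 x 95 x 19 mm. Origin: centre of the underside
- jar_lid: Porcelain lid of a canister with a round knob, 119 mm across, 65 mm high. Origin: centre of the underside
- chopping_board: Wooden chopping board 170 x 250 x 18 mm with a short handle at its +y. Origin: centre of the underside of the square part
- oil_bottle: Green glass bottle, 60 mm across, 210 mm high. Origin: centre of the underside

How it is judged:
On the way, in this order (a step that is already met when the one before it is completed fails the run):
1. the small basket hangs from the eye of the stand, let go (distance between upper_hook and stand_eye below 0.012 m and contact force between upper_basket and stand above 0.8 N and contact force between upper_basket and the fingers below 0.1 N and angle between upper_basket's own z axis and vertical below 0.35 rad), for 0.2 s.
2. the wide basket hangs from the ring under the small basket, let go (distance between lower_hook and upper_ring below 0.012 m and contact force between lower_basket and upper_basket above 0.8 N and contact force between lower_basket and the fingers below 0.1 N and distance between upper_hook and stand_eye below 0.012 m), for 0.2 s.
At the end, for the whole second after the job is handed in: Small basket hooked in the stand's eye, wide basket in the ring under it (each hook's resting point within 12 mm of the lowest point of its eye or ring, bearing weight); the wide one touches neither stand nor worktop; both within 0.25 rad of upright, slower than 80 mm/s (distance between upper_hook and stand_eye below 0.012 m and distance between lower_hook and upper_ring below 0.012 m and contact force between upper_basket and stand above 0.8 N and contact force between lower_basket and upper_basket above 0.8 N and contact force between lower_basket and stand below 0.3 N and height (world z) of lower_basket above 0.02 m and angle between each of upper_basket, lower_basket's own z axis and vertical below 0.25 rad and linear speed of each of upper_basket, lower_basket below 0.08 m/s).
It fails at once if a basket is tipped over (more than 0.9 rad from upright) (angle between any of upper_basket, lower_basket's own z axis and vertical above 0.9 rad).
It fails at once if a hook is pulled or jerked hard on its eye or ring (over 40 N between small basket and stand or between the baskets) (contact force between upper_basket and stand above 40 N or contact force between lower_basket and upper_basket above 40 N).
It fails at once if another thing on the worktop is moved by more than 30 mm (distance of any of fruit_bowl, mug, phone, jar_lid, chopping_board, oil_bottle from where it was at the start of the episode above 0.03 m).
It also fails if it takes over 72 s, if anything falls off the work surface, if the arm or the gripper's body presses on something with over 40 N, if the wrist force passes 120 N, or if a joint passes its speed limit or range.

## Working session

There is one attempt and no reset: what is moved stays moved. The work goes in short steps, Python scripts to look and compute and a shell command to move; the robot and the scene stay as the last step left them, time stands still between calls to the robot, and variables do not carry over. Pictures are saved under pics/ and viewed, and the job is handed in when it is done.

```bash
ls; mkdir -p pics
python3 - <<'E'
from plant import bot, eyes
import cv2, numpy as np
s=bot.read_state(); print({k:np.round(v,3).tolist() for k,v in s.items()})
for n in ("scene","side","wrist"):
    im=eyes.grab_frame(n); cv2.imwrite(f"pics/{n}0.png",im[:,:,::-1]); print(n,{k:np.round(v,3).tolist() for k,v in eyes.calibration(n).items()})
E
```

```text
pics
{'time': 0.0, 'joints': [-1.257, 0.418, -0.01, 1.614, 0.005, 1.111, -0.053], 'qvel': [0.0, 0.0, -0.001, 0.001, -0.001, -0.001, -0.001], 'joint_efforts': [0.0, -85.127, 0.639, -42.599, -0.049, 0.019, 0.0], 'eef_pos': [0.218, 0.585, 0.205], 'orientation': [-0.0, 0.177, 0.984, -0.001], 'force': [0.072, 0.133, -0.127], 'torque': [0.022, 0.03, -0.009], 'finger_gap': 0.094}
scene {'fx': 477.73, 'fy': 477.73, 'cx': 269.179, 'cy': 210.273, 'rvec': [1.026, -2.336, 1.107], 'tvec': [0.272, 0.485, 1.514]}
side {'fx': 471.853, 'fy': 471.853, 'cx': 283.484, 'cy': 207.569, 'rvec': [2.205, -1.273, 0.421], 'tvec': [-0.43, 0.445, 1.58]}
wrist {'fx': 360.31, 'fy': 360.31, 'cx': 280.632, 'cy': 202.508, 'mount': [[-0.0, -0.962, -0.273, 0.079], [1.0, 0.0, -0.001, -0.0], [0.001, -0.273, 0.962, -0.18], [0.0, 0.0, 0.0, 1.0]]}
```

View pics/scene0.png

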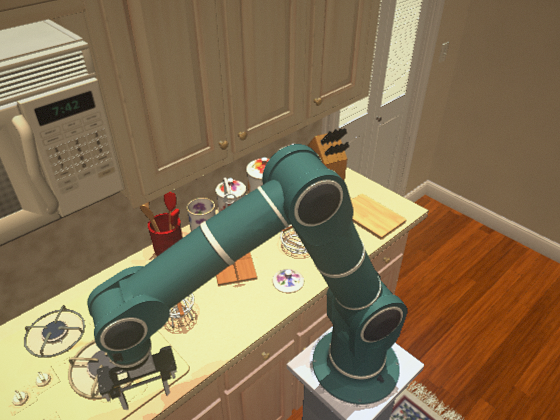

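View pics/side0.png

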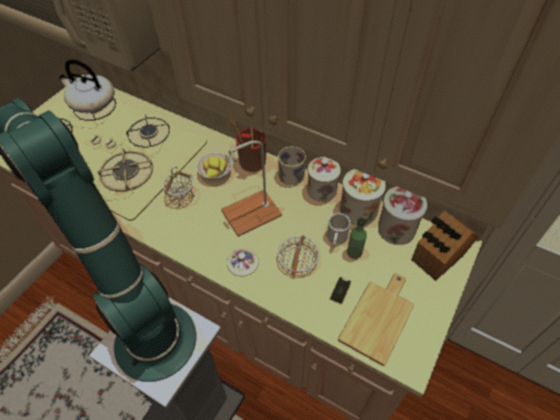

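View pics/wrist0.png

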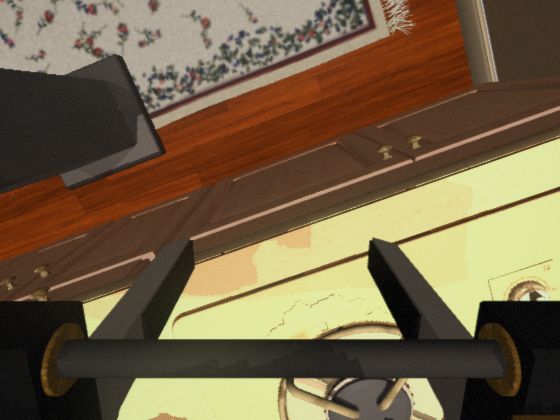

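The side view shows the small basket near (180,185), the stand slab at (252,212) with its eye near (232,155), and the wide basket at (298,257). In the scene view the small basket is at (180,312) and the arm hides the other two in part. Next I'll measure them.

```bash
cat > h.py <<'E'
from plant import bot, eyes
import cv2, numpy as np
from scipy.spatial.transform import Rotation as R
def cam(n,state=None):
    c=eyes.calibration(n); K=np.array([[c['fx'],0,c['cx']],[0,c['fy'],c['cy']],[0,0,1]])
    if n=='wrist':
        s=state or bot.read_state(); T=np.eye(4); q=s['orientation']; T[:3,:3]=R.from_quat([q[1],q[2],q[3],q[0]]).as_matrix(); T[:3,3]=s['eef_pos']
        M=np.linalg.inv(T@np.array(c['mount'])); return K,M[:3,:3],M[:3,3]
    return K,R.from_rotvec(c['rvec']).as_matrix(),np.array(c['tvec'])
def proj(C,P):
    K,Rm,t=C; p=(np.atleast_2d(P)@Rm.T+t)@K.T; return p[:,:2]/p[:,2:]
def ray(C,uv):
    K,Rm,t=C; d=Rm.T@np.linalg.inv(K)@np.array([uv[0],uv[1],1.]); return -Rm.T@t,d/np.linalg.norm(d)
def atz(C,uv,z):
    o,d=ray(C,uv); return o+d*(z-o[2])/d[2]
def tri(obs):
    A=np.zeros((3,3));b=np.zeros(3)
    for C,uv in obs:
        o,d=ray(C,uv);P=np.eye(3)-np.outer(d,d);A+=P;b+=P@o
    x=np.linalg.solve(A,b); return x,[np.linalg.norm((np.eye(3)-np.outer(ray(C,uv)[1],ray(C,uv)[1]))@(x-ray(C,uv)[0])) for C,uv in obs]
def crop(im,x0,y0,x1,y1,k,fn):
    cv2.imwrite(fn,cv2.resize(im[y0:y1,x0:x1,::-1],None,fx=k,fy=k,interpolation=cv2.INTER_CUBIC))
E
python3 - <<'E'
from h import *
for n in ("side","scene"):
    im=eyes.grab_frame(n); C=cam(n)
    for l in ("stand","upper_basket","lower_basket","fruit_bowl","mug","phone","jar_lid","oil_bottle"):
        r=eyes.masks_of(l,n)
        for m in r[:2]:
            print(n,l,round(m['score'],2),np.round(m['bbox'],1),m['region'].sum(),np.round(atz(C,m['bbox'][:2],0.05),3))
    if n=="side":
        crop(im,140,110,340,290,4,"pics/sc1.png")
    else: crop(im,130,200,330,350,4,"pics/sc2.png")
E
```

```text
side stand 0.92 [250.5 186.6  58.   93.5] 1830 [0.69  0.057 0.05 ]
side upper_basket 0.71 [179.8 184.4  28.   32.9] 300 [0.556 0.314 0.05 ]
side lower_basket 0.82 [298.8 252.7  43.8  35.8] 467 [ 0.513 -0.265  0.05 ]
side lower_basket 0.34 [243.2 260.   31.7  30.7] 651 [ 0.386 -0.105  0.05 ]
side fruit_bowl 0.56 [214.2 166.2  34.7  30.7] 737 [0.708 0.25  0.05 ]
side mug 0.97 [339.5 232.8  21.7  36.1] 609 [ 0.666 -0.355  0.05 ]
side phone 0.89 [341.5 289.2  21.7  33.4] 332 [ 0.458 -0.465  0.05 ]
side jar_lid 0.56 [241.9 262.2  32.4  33.2] 692 [ 0.376 -0.106  0.05 ]
side oil_bottle 0.79 [358.8 240.2  18.5  39.2] 523 [ 0.672 -0.432  0.05 ]
side oil_bottle 0.45 [300.6 254.6  36.8  36. ] 346 [ 0.509 -0.274  0.05 ]
scene stand 0.7 [236.8 230.5  41.3 106.7] 949 [ 0.704 -0.094  0.05 ]
scene upper_basket 0.66 [182.6 312.5  27.3  33.3] 397 [0.504 0.306 0.05 ]
scene lower_basket 0.78 [293.9 241.9  30.5  27.9] 293 [ 0.497 -0.216  0.05 ]
scene jar_lid 0.61 [288.6 281.8  34.6  22. ] 615 [ 0.36  -0.054  0.05 ]
```

View pics/sc1.png

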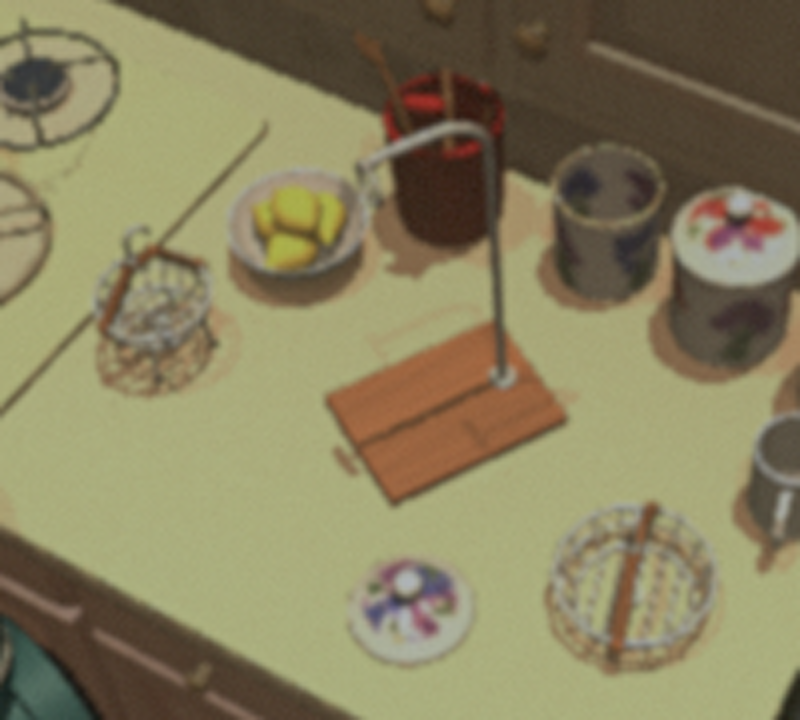

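View pics/sc2.png

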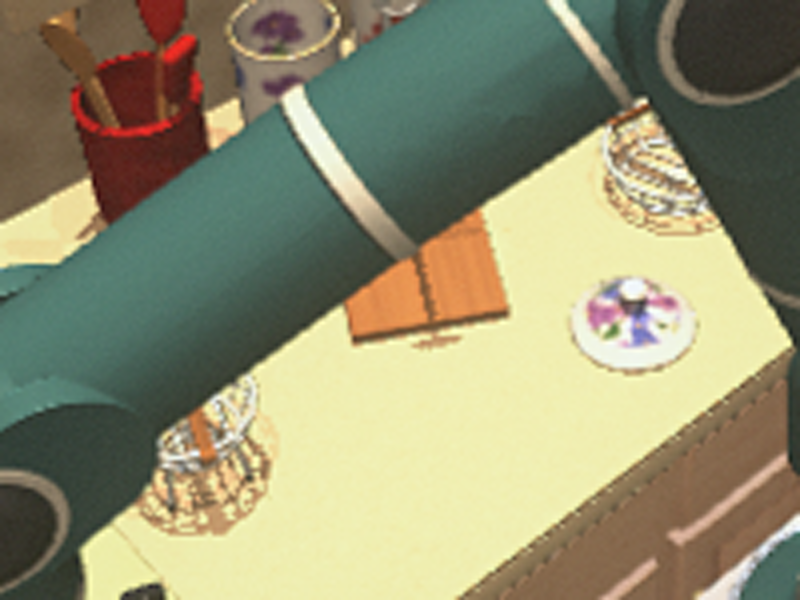

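Run:
```python
from h import *
from scipy.optimize import least_squares
C=cam("side"); Cs=cam("scene")
def S(u,v): return np.array([140+u/4,110+v/4])
def T(u,v): return np.array([130+u/4,200+v/4])
obj=[[-.05,.075,.014],[-.05,-.075,.014],[.15,.075,.014],[.15,-.075,.014],[.115,0,.014],[.0,0,.392]]
# fl: front-left
pix={'fl':S(328,398),'fr':S(395,497),'bl':S(497,322),'br':S(566,416)}
def P(p,o):
    c,s=np.cos(p[2]),np.sin(p[2]); o=np.array(o); return np.array([p[0]+c*o[0]-s*o[1],p[1]+s*o[0]+c*o[1],o[2]])
pts=[([-.05,.075,.014],S(328,398)),([-.05,-.075,.014],S(395,497)),([.15,.075,.014],S(497,322)),([.15,-.075,.014],S(566,416)),([.115,0,.02],S(503,376))]
pts2=[([-.05,.075,.014],T(350,332)),([-.05,-.075,.014],T(507,308))]
f=lambda p:np.concatenate([proj(C,P(p,o))[0]-q for o,q in pts]+[proj(Cs,P(p,o))[0]-q for o,q in pts2])
r=least_squares(f,[.65,.08,0]); print(r.x,np.round(r.fun,1))
print('eye side',proj(C,P(r.x,[0,0,.34])),proj(C,P(r.x,[0,0,.38])),'seen',S(368,200),S(368,165))
for n,Cc in(("side",C),("scene",Cs)):
  print(n, proj(Cc,P(r.x,[.115,0,.37])))
```

```text
[ 0.56455075  0.02793364 -0.52277792] [-1.3 -1.1 -1.3  1.1  0.2 -1.5  1.   0.3 -0.1 -0.1  0.2 -0.4  0.7 -1. ]
eye side [[232.82581195 160.24018508]] [[231.74112875 152.07224715]] seen [232. 160.] [232.   151.25]
side [[262.1044097  141.85178456]]
scene [[224.74899731 175.9966633 ]]
```

```bash
python3 -m jog '[{"rotation":[0,0,0],"translation":[0,0,-5],"hand":0},{"rotation":[0,0,0],"translation":[-3,-4,-9],"hand":0},{"rotation":[0,0,0],"translation":[-7,-8,-12],"hand":0},{"rotation":[0,0,0],"translation":[-11,-12,-13],"hand":0},{"rotation":[0,0,0],"translation":[-15,-15,-13],"hand":0},{"rotation":[0,0,0],"translation":[-19,-18,-13],"hand":0},{"rotation":[0,0,0],"translation":[-23,-19,-13],"hand":0},{"rotation":[0,0,0],"translation":[-27,-19,-13],"hand":0},{"rotation":[0,0,0],"translation":[-31,-19,-13],"hand":0},{"rotation":[0,0,0],"translation":[-35,-19,-13],"hand":0},{"rotation":[0,0,0],"translation":[-37,-19,-13],"hand":0},{"rotation":[0,0,0],"translation":[-37,-19,-13],"hand":0}]'
python3 - <<'E'
from h import *
im=eyes.grab_frame("wrist"); cv2.imwrite("pics/w1.png",im[:,:,::-1]);
im=eyes.grab_frame("scene"); cv2.imwrite("pics/s1.png",im[:,:,::-1]);
E
```

```text
time: 2.25
eef_pos: [0.5004, 0.277, 0.3349]
orientation: [0.0, 0.179, 0.984, -0.001]
force: [-0.6, 0.1, -1.0]
finger_gap: 0.0938
```

View pics/w1.png

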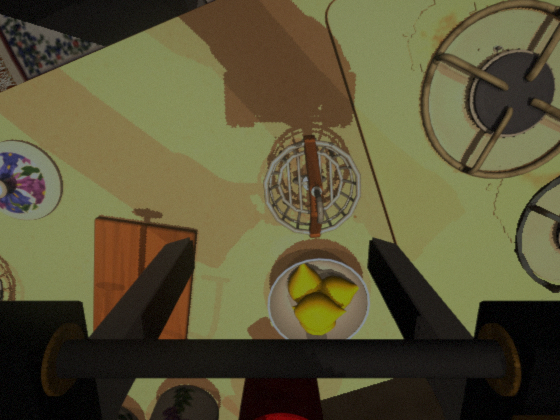

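View pics/s1.png

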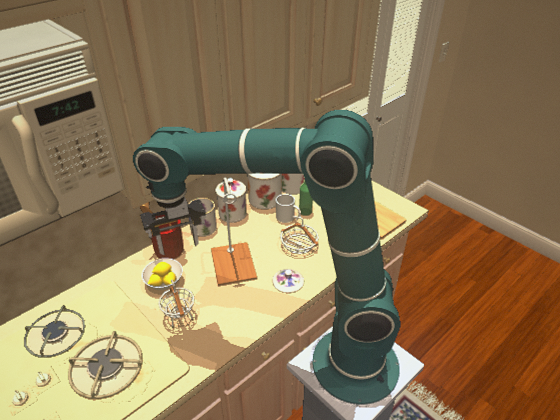

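Run:
```python
from h import *
im=cv2.imread("pics/w1.png")[:,:,::-1]; crop(im,250,110,380,250,5,"pics/w1c.png")
im=cv2.imread("pics/s1.png")[:,:,::-1]; crop(im,140,160,340,310,4,"pics/s1c.png")
s=cv2.imread("pics/side0.png")[:,:,::-1]; crop(s,155,160,210,215,10,"pics/sd_u.png")
```

```text
(no output)
```

View pics/w1c.png

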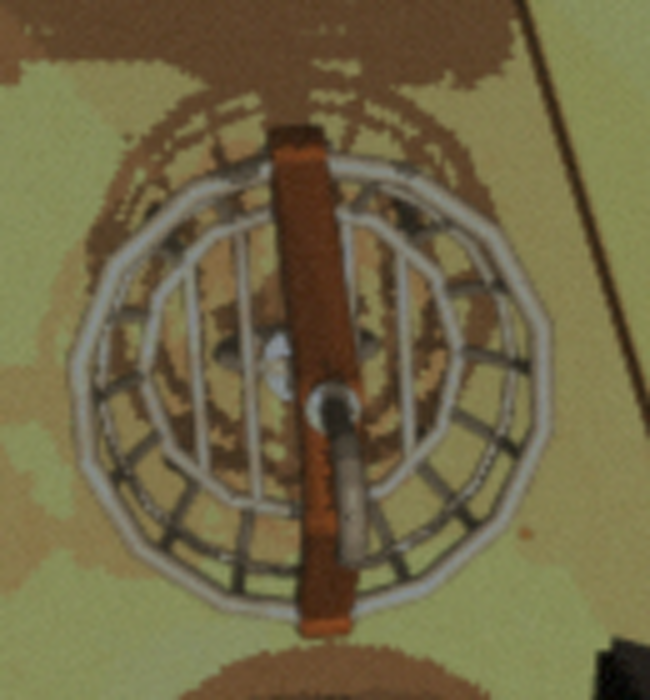

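View pics/s1c.png

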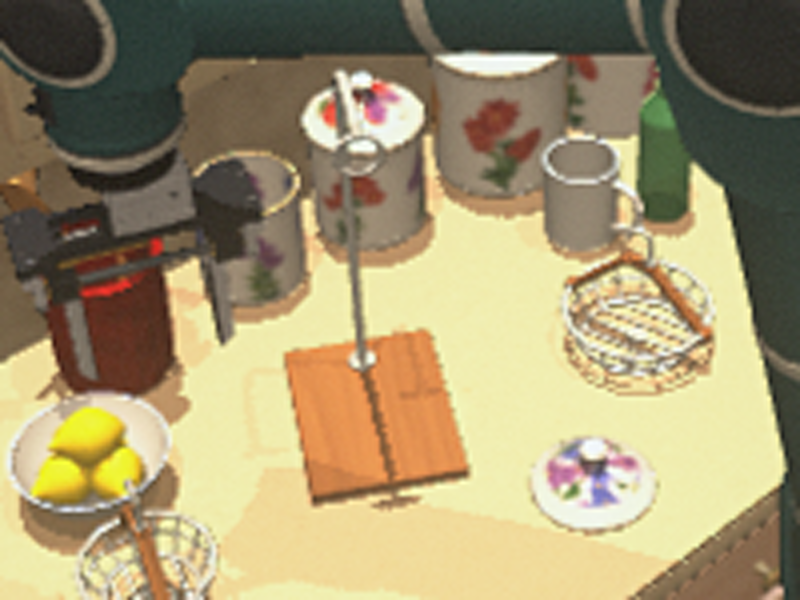

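View pics/sd_u.png

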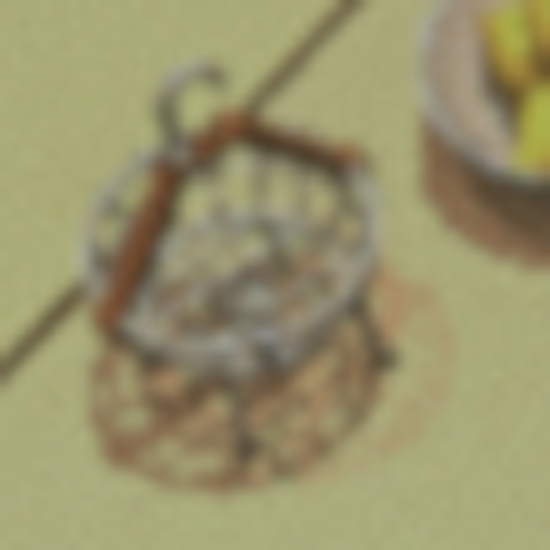

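```bash
cat >> h.py <<'E'
def P(p,o):
    c,s=np.cos(p[2]),np.sin(p[2]); o=np.array(o); return np.array([p[0]+c*o[0]-s*o[1],p[1]+s*o[0]+c*o[1],o[2]])
E
python3 - <<'E'
from h import *
from scipy.optimize import least_squares
C=cam("side"); W=cam("wrist"); Cs=cam("scene")
w=lambda u,v:np.array([250+u/5,110+v/5]); sd=lambda u,v:np.array([155+u/10,160+v/10]); sc=lambda u,v:np.array([140+u/4,160+v/4])
obs=[(W,[-.058,0,.082],w(299,140)),(W,[.058,0,.080],w(327,625)),(W,[-.012,0,.141],w(333,405)),(W,[.0135,0,.164],w(352,560)),
(W,[0,.058,.082],w(548,350)),(W,[0,-.058,.082],w(75,380)),
(C,[-.058,0,.078],sd(110,318)),(C,[.0,0,.182],sd(190,72)),(C,[.058,0,.078],sd(358,158))]
f=lambda p:np.concatenate([proj(c,P(p,o))[0]-q for c,o,q in obs])
r=least_squares(f,[.53,.31,0],loss='soft_l1'); print(r.x); print(np.round(f(r.x).reshape(-1,2),1).tolist())
for k in ([0,1,2,3,4,5],[6,7,8]):
    g=lambda p:np.concatenate([proj(c,P(p,o))[0]-q for c,o,q in [obs[i] for i in k]])
    print(k,least_squares(g,[.53,.31,0]).x)
print('tip tri',tri([(W,w(352,560)),(C,sd(220,75))]), 'front bar end',tri([(W,w(299,140)),(C,sd(110,318))]))
# lower, from side + scene
s2=lambda u,v:np.array([140+u/4,110+v/4])
print(tri([(C,s2(650,508)),(Cs,sc(572,287))]),tri([(C,s2(617,660)),(Cs,sc(705,335))]))
E
```

```text
[ 0.53582799  0.30596608 -0.27275813]
[[-0.1, 3.4], [-0.3, -3.1], [-0.1, -0.4], [-0.4, -1.9], [-0.0, 4.7], [0.8, 6.3], [-0.9, 0.2], [-2.0, -0.6], [-2.2, 0.6]]
[0, 1, 2, 3, 4, 5] [ 0.53420943  0.30656491 -0.28227179]
[6, 7, 8] [ 0.53939852  0.30017752 -0.3028667 ]
tip tri (array([0.55344673, 0.30155732, 0.16102267]), [np.float64(0.0013862103235108105), np.float64(0.0013862103235107223)]) front bar end (array([0.47982443, 0.32134327, 0.07715307]), [np.float64(0.0035259056358929253), np.float64(0.00352590563589292)])
(array([ 0.58708694, -0.23940341,  0.03360601]), [np.float64(0.0026112937992465337), np.float64(0.002611293799246708)]) (array([ 0.43962339, -0.28865993,  0.02903686]), [np.float64(0.004470626761703117), np.float64(0.004470626761703226)])
```

Hook tip triangulates to z=0.161 (0.164 expected) and the bar end to z=0.077 (0.078). The upper basket is at about (0.536,0.305) with yaw −0.28, its hook opening away from the robot. Now a pre-grasp pose, tilted.

```bash
cat >> h.py <<'E'
def toolR(psi,tau):
    z=np.array([np.cos(psi)*np.cos(tau),np.sin(psi)*np.cos(tau),-np.sin(tau)]); y=np.array([-np.sin(psi),np.cos(psi),0]); return np.c_[np.cross(y,z),y,z]
def delta(pos,Rt,s=None):
    s=s or bot.read_state(); q=s['orientation']; R0=R.from_quat([q[1],q[2],q[3],q[0]]).as_matrix()
    print('trans cm',np.round(R0.T@(np.array(pos)-s['eef_pos'])*100,2),'rot',np.round(R.from_matrix(R0.T@Rt).as_rotvec(),3))
def st():
    s=bot.read_state(); q=s['orientation']; R0=R.from_quat([q[1],q[2],q[3],q[0]]).as_matrix(); z=R0[:,2]; y=R0[:,1]
    print('t',round(s['time'],2),'pos',np.round(s['eef_pos'],4),'psi(y)',round(np.arctan2(-y[0],y[1]),3),'tau',round(np.arcsin(-z[2]),3),'yz',round(y[2],3),'F',np.round(s['force'],2),'gap',round(s['finger_gap'],4),'j',np.round(s['joints'],2))
E
python3 - <<'E'
from h import *
st()
p=[.536,.305,-.28]; Rt=toolR(-.28,.65); tcp=P(p,[-.009,0,.113]); pre=tcp-.1*Rt[:,2]; print(tcp,pre)
delta(pre,Rt)
E
```

```text
t 2.35 pos [0.498  0.279  0.3353] psi(y) -0.356 tau 1.57 yz -0.0 F [0.07 0.83 0.24] gap 0.0938 j [-0.79  0.23  0.28  1.59 -0.06  1.34  0.71]
[0.5273505 0.3074872 0.113    ] [0.45084243 0.32948743 0.17351864]
trans cm [ 6.18  3.09 16.17] rot [-0.035 -0.921 -0.07 ]
```

```bash
python3 -m jog '[{"rotation":[0,0,0],"translation":[4,2,0],"hand":0.3},{"rotation":[0,-0.1,0],"translation":[6,3,2],"hand":0.3},{"rotation":[-0.02,-0.5,-0.04],"translation":[6.2,3.1,8],"hand":0.3},{"rotation":[-0.02,-0.5,-0.04],"translation":[6.2,3.1,8],"hand":0.3},{"rotation":[-0.035,-0.92,-0.07],"translation":[6.2,3.1,16.2],"hand":0.3},{"rotation":[-0.035,-0.92,-0.07],"translation":[6.2,3.1,16.2],"hand":0.3},{"rotation":[-0.035,-0.92,-0.07],"translation":[6.2,3.1,16.2],"hand":0.3},{"rotation":[-0.035,-0.92,-0.07],"translation":[6.2,3.1,16.2],"hand":0.3},{"rotation":[-0.035,-0.92,-0.07],"translation":[6.2,3.1,16.2],"hand":0.3},{"rotation":[-0.035,-0.92,-0.07],"translation":[6.2,3.1,16.2],"hand":0.3},{"rotation":[-0.035,-0.92,-0.07],"translation":[6.2,3.1,16.2],"hand":0.3}]'
python3 - <<'E'
from h import *
st()
im=eyes.grab_frame("wrist"); cv2.imwrite("pics/w2.png",im[:,:,::-1]); st()
p=[.536,.305,-.28]; W=cam("wrist")
for o in ([-.058,0,.08],[-.014,0,.141],[0,0,.182],[.0135,0,.164]): print(o,proj(W,P(p,o)))
Rt=toolR(-.28,.65); tcp=P(p,[-.009,0,.113]); delta(tcp,Rt)
E
```

```text
time: 3.45
eef_pos: [0.4505, 0.3301, 0.1736]
orientation: [0.439, 0.125, 0.888, -0.061]
force: [-0.1, 0.4, 0.5]
finger_gap: 0.0655
t 3.45 pos [0.4505 0.3301 0.1736] psi(y) -0.279 tau 0.652 yz 0.001 F [-0.11  0.41  0.54] gap 0.0655 j [-1.43  0.37  0.28  2.18  1.17  0.91 -0.78]
t 3.5 pos [0.451  0.3299 0.174 ] psi(y) -0.281 tau 0.652 yz 0.002 F [ 0.49 -0.29 -0.85] gap 0.0657 j [-1.43  0.37  0.28  2.18  1.17  0.91 -0.78]
[-0.058, 0, 0.08] [[280.6668503  132.97867981]]
[-0.014, 0, 0.141] [[280.73037866 233.12108501]]
[0, 0, 0.182] [[280.76005292 290.44414249]]
[0.0135, 0, 0.164] [[280.75824795 270.14914689]]
trans cm [ 0.02 -0.05 10.03] rot [ 0.001 -0.002 -0.002]
```

View pics/w2.png

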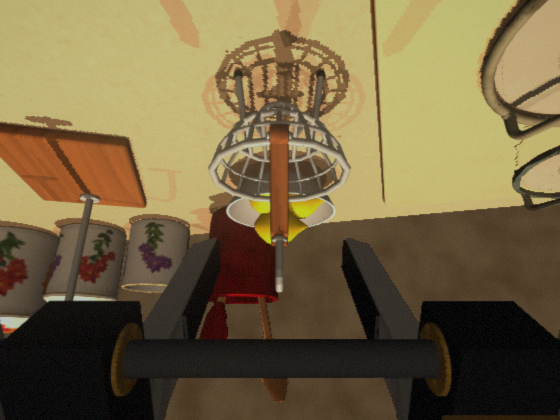

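The wrist view is upside down but well aligned. The hook is at (279,290) against (281,290) predicted, and the bar's bottom end is at (280,130) against (281,133). Approaching and closing.

```bash
python3 -m jog '[{"rotation":[0,0,0],"translation":[0,0,3],"hand":0.3},{"rotation":[0,0,0],"translation":[0,0,6],"hand":0.3},{"rotation":[0,0,0],"translation":[0,0,8.5],"hand":0.3},{"rotation":[0,0,0],"translation":[0,0,10],"hand":0.3},{"rotation":[0,0,0],"translation":[0,0,10],"hand":0.5},{"rotation":[0,0,0],"translation":[0,0,10],"hand":0.7},{"rotation":[0,0,0],"translation":[0,0,10],"hand":0.8},{"rotation":[0,0,0],"translation":[0,0,10],"hand":0.9},{"rotation":[0,0,0],"translation":[0,0,10],"hand":1},{"rotation":[0,0,0],"translation":[0,0,10],"hand":1},{"rotation":[0,0,0],"translation":[0,0,10],"hand":1},{"rotation":[0,0,0],"translation":[0,0,10],"hand":1}]'
python3 - <<'E'
from h import *
im=eyes.grab_frame("wrist"); cv2.imwrite("pics/w3.png",im[:,:,::-1]); st()
E
```

```text
time: 4.7
eef_pos: [0.5275, 0.3075, 0.1129]
orientation: [0.44, 0.125, 0.887, -0.062]
force: [-1.3, 1.1, 1.0]
finger_gap: 0.0137
t 4.75 pos [0.5275 0.3076 0.1129] psi(y) -0.28 tau 0.65 yz 0.0 F [-1.07  0.28  0.27] gap 0.0138 j [-1.31  0.53  0.35  2.15  1.35  0.72 -0.91]
```

View pics/w3.png

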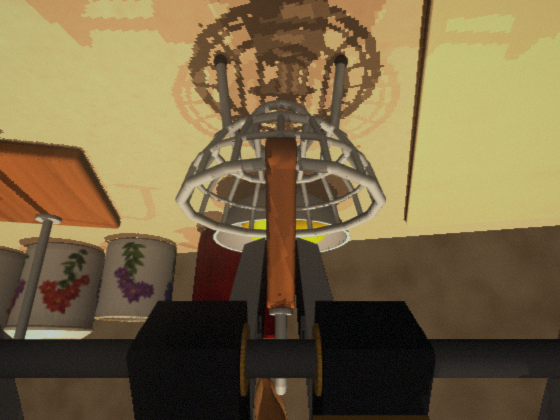

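Gripped, with a gap of 13.8 mm on the 14 mm bar. I'll lift straight up, then check for slip.

```bash
python3 - <<'E'
from h import *
s=bot.read_state(); delta(np.array(s['eef_pos'])+[0,0,.1],toolR(-.28,.65))
E
python3 -m jog '[{"rotation":[0,0,0],"translation":[-0.4,0,-0.3],"hand":1},{"rotation":[0,0,0],"translation":[-1.6,0,-1.2],"hand":1},{"rotation":[0,0,0],"translation":[-3.2,0,-2.4],"hand":1},{"rotation":[0,0,0],"translation":[-4.8,0,-3.6],"hand":1},{"rotation":[0,0,0],"translation":[-6.4,0,-4.8],"hand":1},{"rotation":[0,0,0],"translation":[-8,0,-6],"hand":1},{"rotation":[0,0,0],"translation":[-8,0,-6],"hand":1}]'
python3 - <<'E'
from h import *
im=eyes.grab_frame("wrist"); cv2.imwrite("pics/w4.png",im[:,:,::-1]); st()
im=eyes.grab_frame("side"); crop(im,130,90,280,220,5,"pics/sd4.png")
E
```

```text
trans cm [-7.96  0.   -6.05] rot [ 0. -0. -0.]
time: 5.45
eef_pos: [0.5285, 0.3077, 0.2149]
orientation: [0.44, 0.126, 0.887, -0.061]
force: [-0.0, -0.3, -4.6]
finger_gap: 0.0135
t 5.5 pos [0.5281 0.3075 0.2134] psi(y) -0.28 tau 0.651 yz 0.002 F [-1.23  0.83 -4.83] gap 0.0134 j [-1.31  0.33  0.34  2.11  1.2   0.83 -0.62]
```

View pics/w4.png

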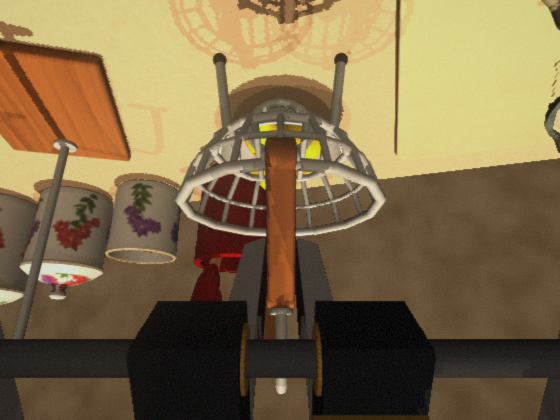

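View pics/sd4.png

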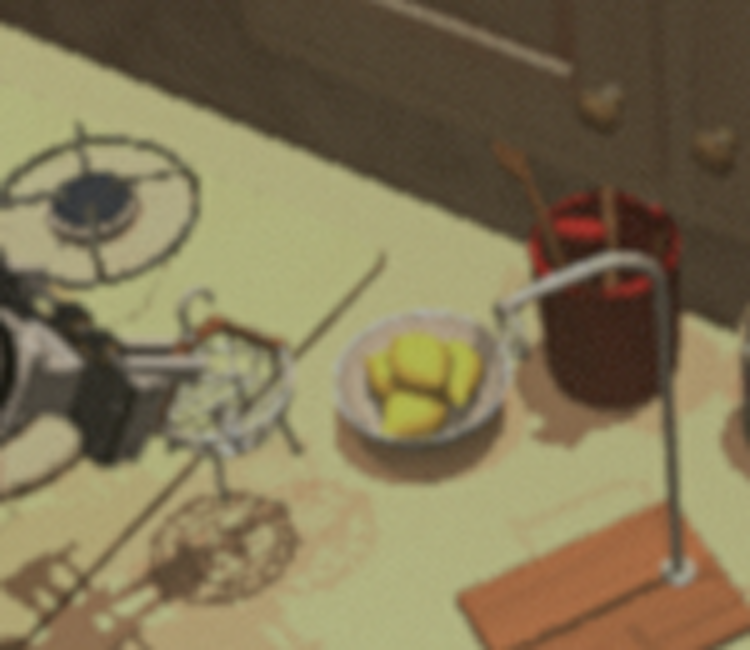

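No slip. Refining the eye position from both fixed views and the full stand fit.

Run:
```python
from h import *
im=eyes.grab_frame("side"); crop(im,215,135,275,180,12,"pics/e_side.png"); cv2.imwrite("pics/side5.png",im[:,:,::-1])
im=eyes.grab_frame("scene"); crop(im,195,165,255,210,12,"pics/e_scene.png"); cv2.imwrite("pics/scene5.png",im[:,:,::-1])
a=cv2.imread("pics/e_side.png");b=cv2.imread("pics/e_scene.png"); print(a.shape)
```

```text
(540, 720, 3)
```

View pics/e_side.png

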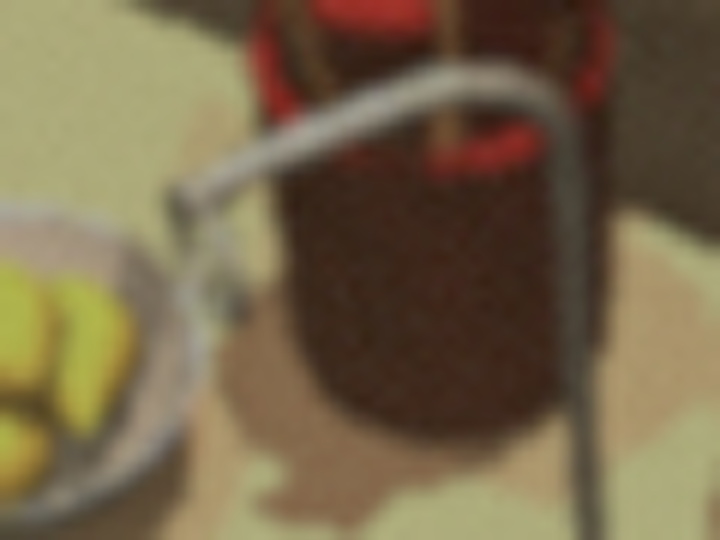

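View pics/e_scene.png

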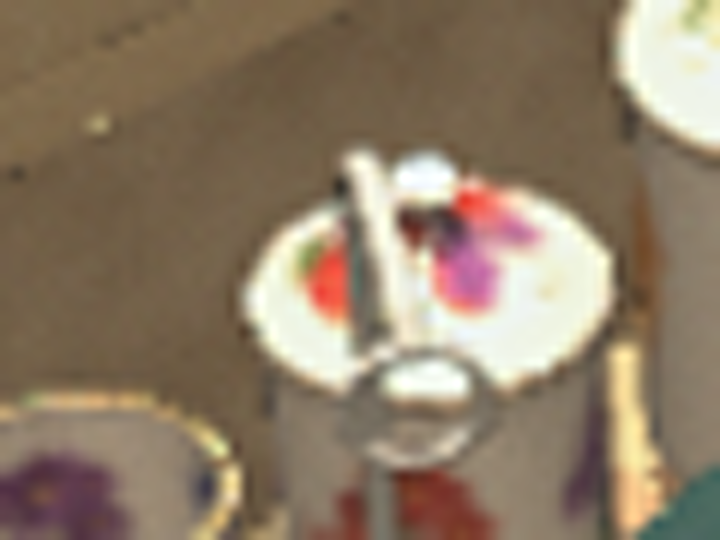

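View pics/scene5.png

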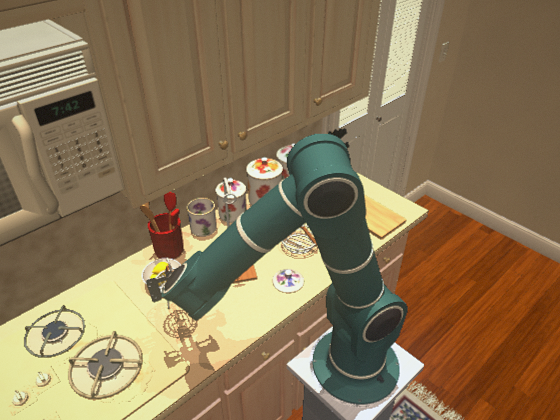

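Run:
```python
from h import *
from scipy.optimize import least_squares
C=cam("side"); Cs=cam("scene")
b=.45
print(tri([(C,[232.1-b,156.25-b]),(Cs,[230-b,198.75-b])]))
S=lambda u,v:np.array([140+u/4,110+v/4])-.38
T=lambda u,v:np.array([130+u/4,200+v/4])-.38
T2=lambda u,v:np.array([140+u/4,160+v/4])-.38
pts=[(C,[-.05,.075,.014],S(328,398)),(C,[-.05,-.075,.014],S(395,497)),(C,[.15,.075,.014],S(497,322)),(C,[.15,-.075,.014],S(566,416)),(C,[.115,0,.02],S(503,376)),
(Cs,[-.05,.075,.014],T2(311,498)),(Cs,[-.05,-.075,.014],T2(468,472)),(Cs,[.15,.075,.014],T2(286,350)),(Cs,[.15,-.075,.014],T2(425,330)),(Cs,[.115,0,.02],T2(362,358)),
(C,[0,0,.36],np.array([232.1,156.25])-b),(Cs,[0,0,.36],np.array([230,198.75])-b)]
f=lambda p:np.concatenate([proj(c,P(p,o))[0]-q for c,o,q in pts])
r=least_squares(f,[.65,.08,0]);print(r.x);print(np.round(r.fun.reshape(-1,2),1).tolist())
for cc in (C,Cs):
    k=[x for x in pts if x[0] is cc]; g=lambda p:np.concatenate([proj(c,P(p,o))[0]-q for c,o,q in k]); print(least_squares(g,[.6,.05,0]).x)
```

```text
(array([0.56396918, 0.03042774, 0.35970385]), [np.float64(0.0010272354730709954), np.float64(0.0010272354730707794)])
[ 0.56400816  0.03066181 -0.51333326]
[[-1.6, -0.7], [-1.3, 1.3], [-0.3, -1.4], [0.7, 0.2], [-0.5, -0.0], [0.0, -0.9], [0.5, -1.4], [-0.7, -0.1], [1.3, -1.1], [0.1, -0.4], [-0.1, 0.2], [-0.3, -0.3]]
[ 0.56482789  0.02871835 -0.51092478]
[ 0.56148972  0.0335156  -0.51517679]
```

Run:
```python
from h import *
st(); W=cam("wrist")
Rb=toolR(-.28,.65); s=bot.read_state(); p=[0,0,-.28]; o=np.array(s['eef_pos'])-P(p,[-.009,0,.113])
for q in ([0.0135,0,.164],[-.058,0,.08],[-.035,.035,0],[-.035,-.035,0]): print(q,proj(W,o+P(p,q)))
Rt=toolR(-.513,.65); S=[.564,.0305,-.513]
delta([.50,.29,.301],Rb); delta([.49,.20,.302],toolR(-.4,.65)); delta(P(S,[-.065,0,.302]),Rt); print(P(S,[-.065,0,.302]))
```

```text
t 5.65 pos [0.5278 0.307  0.2118] psi(y) -0.28 tau 0.651 yz -0.001 F [ 0.23  0.84 -5.38] gap 0.0139 j [-1.31  0.33  0.34  2.11  1.2   0.83 -0.62]
[0.0135, 0, 0.164] [[281.27010251 354.0564001 ]]
[-0.058, 0, 0.08] [[281.839627  153.1789625]]
[-0.035, 0.035, 0] [[341.76718731  52.26754221]]
[-0.035, -0.035, 0] [[222.12223737  52.06243782]]
trans cm [-5.76 -2.41 -7.16] rot [-0.001 -0.001  0.001]
trans cm [ -6.76 -11.34  -6.  ] rot [ 0.095 -0.001  0.074]
trans cm [-10.06 -24.08  -1.63] rot [ 0.185 -0.001  0.142]
[0.50736706 0.06240156 0.302     ]
```

Run:
```python
from h import *
W=cam("wrist")
s=bot.read_state(); p=[0,0,-.28]; o=np.array(s['eef_pos'])-P(p,[-.009,0,.113])
im=cv2.imread("pics/w4.png")
a=np.linspace(0,2*np.pi,60); 
poly=[[.058*np.cos(t),.058*np.sin(t),.082] for t in a]
hk=[[-.012,0,.141],[-.012,0,.167]]+[[-.012*np.cos(t),0,.167+.012*np.sin(t)] for t in np.linspace(0,np.pi,12)]+[[.0135,0,.164]]
bl=[[-.058,0,.078],[-.014,0,.137],[.014,0,.137],[.058,0,.078]]
for L in (poly,hk,bl,[[-.05/2**.5,-.05/2**.5,0],[-.042/2**.5,-.042/2**.5,.046]]):
    q=proj(W,np.array([o+P(p,x) for x in L])); cv2.polylines(im,[np.int32(q*16)],False,(255,0,255),1,cv2.LINE_AA,4)
cv2.imwrite("pics/w4o.png",im)
```

```text
(no output)
```

View pics/w4o.png

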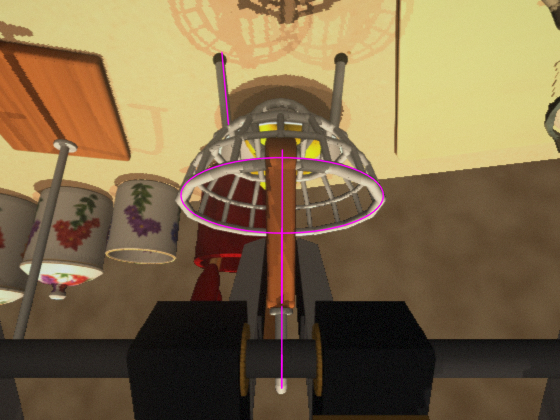

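The overlay fits the picture, so the basket's pose in the hand is known. Moving to pre-insert in front of the eye.

```bash
python3 -m jog '[{"rotation":[0,0,0],"translation":[-0.9,-0.3,-1.1],"hand":1},{"rotation":[0,0,0],"translation":[-2.7,-1,-3.4],"hand":1},{"rotation":[0,0,0],"translation":[-4.5,-1.8,-5.6],"hand":1},{"rotation":[0,0,0],"translation":[-5.8,-3,-7],"hand":1},{"rotation":[0.03,0,0.023],"translation":[-6.2,-5.5,-6.8],"hand":1},{"rotation":[0.06,0,0.046],"translation":[-6.5,-8.5,-6.4],"hand":1},{"rotation":[0.09,0,0.07],"translation":[-6.8,-11.3,-6],"hand":1},{"rotation":[0.12,0,0.09],"translation":[-7.6,-14.5,-4.9],"hand":1},{"rotation":[0.14,0,0.11],"translation":[-8.4,-17.5,-3.8],"hand":1},{"rotation":[0.165,0,0.127],"translation":[-9.2,-20.5,-2.7],"hand":1},{"rotation":[0.18,0,0.139],"translation":[-9.8,-23,-2],"hand":1},{"rotation":[0.185,0,0.142],"translation":[-10.06,-24.08,-1.63],"hand":1},{"rotation":[0.185,0,0.142],"translation":[-10.06,-24.08,-1.63],"hand":1},{"rotation":[0.185,0,0.142],"translation":[-10.06,-24.08,-1.63],"hand":1},{"rotation":[0.185,0,0.142],"translation":[-10.06,-24.08,-1.63],"hand":1}]'
cat >> h.py <<'E'
HK=[[-.012,0,.141],[-.012,0,.167]]+[[-.012*np.cos(t),0,.167+.012*np.sin(t)] for t in np.linspace(0,np.pi,12)]+[[.0135,0,.164]]
EYE=[[0,.02*np.sin(t),.36+.02*np.cos(t)] for t in np.linspace(0,2*np.pi,30)]
def ov(n,fn,lists,cropv=None,k=1):
    s=bot.read_state(); im=eyes.grab_frame(n); C=cam(n,s); im=im[:,:,::-1].copy()
    x0,y0,x1,y1=cropv or (0,0,560,420)
    raw=cv2.resize(im[y0:y1,x0:x1],None,fx=k,fy=k,interpolation=cv2.INTER_CUBIC); im=raw.copy()
    for L,col in lists:
        q=(proj(C,np.array(L))-[x0,y0]+.5)*k-.5; cv2.polylines(im,[np.int32(q*16)],False,col,1,cv2.LINE_AA,4)
    cv2.imwrite(fn,np.hstack([raw,im]) if cropv else im)
E
python3 - <<'E'
from h import *
st(); s=bot.read_state(); p=[0,0,-.513]; o=np.array(s['eef_pos'])-P(p,[-.009,0,.113]); S=[.564,.0305,-.513]
L=[([o+P(p,x) for x in HK],(255,0,255)),([P(S,x) for x in EYE],(0,255,255))]
ov("wrist","pics/w6.png",L); ov("side","pics/d6.png",L,(195,120,265,190),5.5); ov("scene","pics/c6.png",L,(195,165,265,235),5.5)
E
```

```text
time: 7.15
eef_pos: [0.5076, 0.0636, 0.3027]
orientation: [0.43, 0.227, 0.867, -0.112]
force: [0.4, 0.2, -3.6]
finger_gap: 0.0137
t 7.15 pos [0.5076 0.0636 0.3027] psi(y) -0.512 tau 0.65 yz 0.001 F [ 0.36  0.18 -3.57] gap 0.0137 j [-1.19 -0.1   0.47  2.31  1.21  0.99 -0.42]
```

View pics/w6.png

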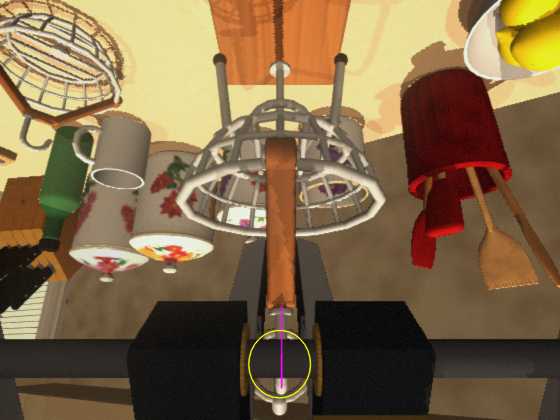

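View pics/d6.png

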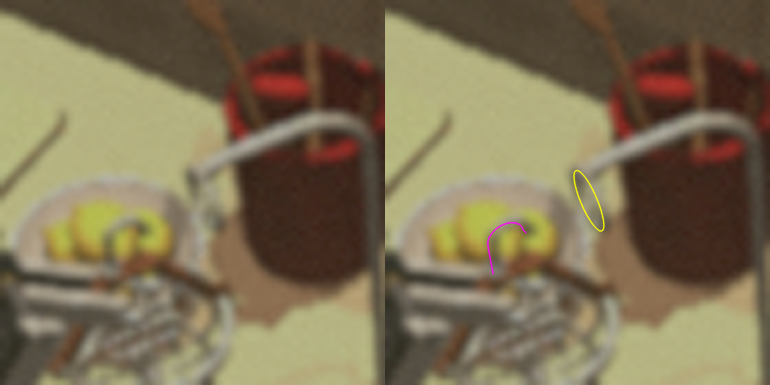

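View pics/c6.png

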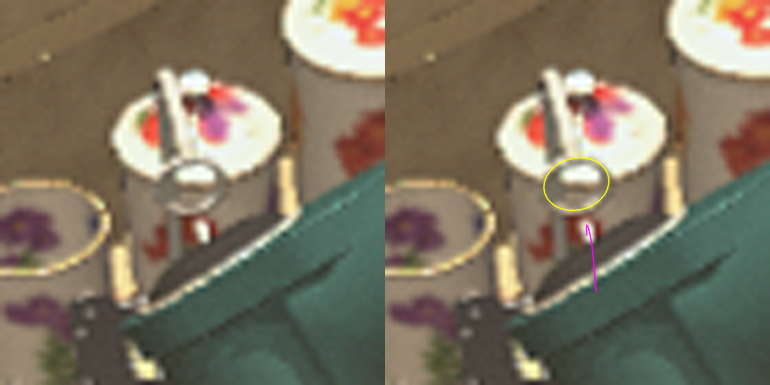

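Both fixed views and the wrist view show the hook in line with the eye, below and in front of it as drawn. Inserting in steps while watching the force.

Run:
```python
from h import *
S=[.564,.0305,-.513]; Rt=toolR(-.513,.65)
for x in (-.03,.0): 
    print(x); delta(P(S,[x-.009,0,.340+.0215-.06]),Rt)
```

```text
-0.03
trans cm [-1.49 -0.09  2.16] rot [ 0.001 -0.    -0.   ]
0.0
trans cm [-3.3  -0.09  4.55] rot [ 0.001 -0.    -0.   ]
```

```bash
python3 -m jog '[{"rotation":[0,0,0],"translation":[-0.5,-0.1,0.7],"hand":1},{"rotation":[0,0,0],"translation":[-1,-0.1,1.4],"hand":1},{"rotation":[0,0,0],"translation":[-1.5,-0.1,2.1],"hand":1},{"rotation":[0,0,0],"translation":[-2,-0.1,2.8],"hand":1},{"rotation":[0,0,0],"translation":[-2.4,-0.1,3.4],"hand":1},{"rotation":[0,0,0],"translation":[-2.8,-0.1,4],"hand":1},{"rotation":[0,0,0],"translation":[-3.3,-0.1,4.6],"hand":1},{"rotation":[0,0,0],"translation":[-3.3,-0.1,4.6],"hand":1},{"rotation":[0,0,0],"translation":[-3.3,-0.1,4.6],"hand":1}]'
python3 - <<'E'
from h import *
st(); s=bot.read_state(); p=[0,0,-.513]; o=np.array(s['eef_pos'])-P(p,[-.009,0,.113]); S=[.564,.0305,-.513]
print('hook in stand', np.round(R.from_euler('z',.513).apply(o+[0,0,.173]-np.array([S[0],S[1],.34])),4))
L=[([o+P(p,x) for x in HK],(255,0,255)),([P(S,x) for x in EYE],(0,255,255))]
ov("side","pics/d7.png",L,(200,120,270,190),5.5); ov("scene","pics/c7.png",L,(195,165,265,235),5.5)
ov("wrist","pics/w7.png",L,(200,300,360,420),2.5)
E
```

```text
time: 8.2
eef_pos: [0.5564, 0.0338, 0.3011]
orientation: [0.43, 0.228, 0.867, -0.112]
force: [0.8, -0.3, -4.4]
finger_gap: 0.0138
t 8.2 pos [0.5564 0.0338 0.3011] psi(y) -0.514 tau 0.65 yz 0.001 F [ 0.77 -0.28 -4.4 ] gap 0.0138 j [-1.12 -0.04  0.56  2.26  1.25  0.85 -0.36]
hook in stand [ 0.0007 -0.0008  0.0211]
```

View pics/d7.png

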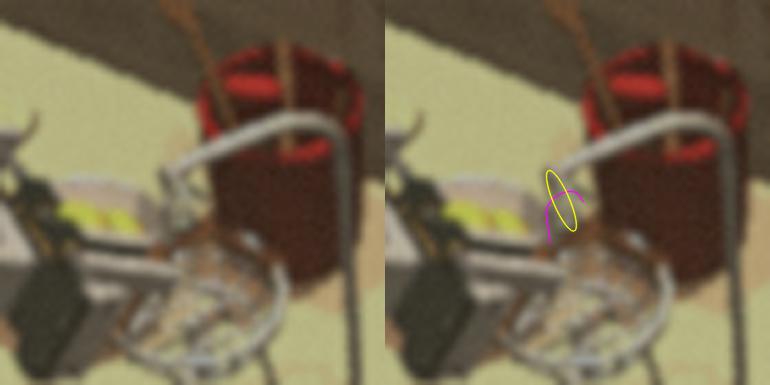

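View pics/c7.png

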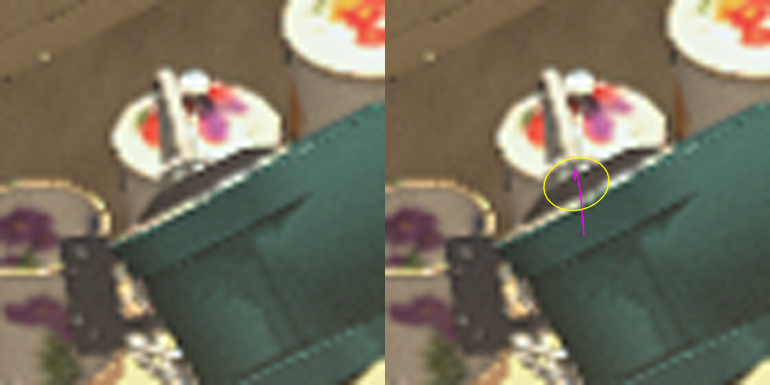

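View pics/w7.png

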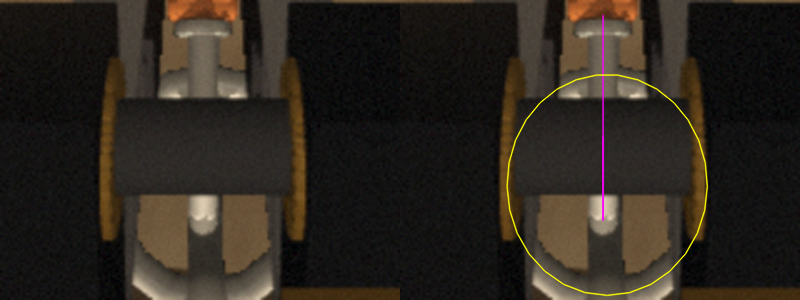

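The hook is through the eye: its crown and tip sit inside the ring in the wrist view at about (205,215). Lowering by feel.

```bash
python3 -m jog '[{"rotation":[0,0,0],"translation":[0.3,0,0.22],"hand":1},{"rotation":[0,0,0],"translation":[0.6,0,0.45],"hand":1},{"rotation":[0,0,0],"translation":[0.9,0,0.68],"hand":1},{"rotation":[0,0,0],"translation":[1.15,0,0.87],"hand":1},{"rotation":[0,0,0],"translation":[1.35,0,1.03],"hand":1},{"rotation":[0,0,0],"translation":[1.35,0,1.03],"hand":1}]'; python3 -c "
from h import *
st()"; python3 -m jog '[{"rotation":[0,0,0],"translation":[0.1,0,0.08],"hand":1},{"rotation":[0,0,0],"translation":[0.2,0,0.15],"hand":1},{"rotation":[0,0,0],"translation":[0.2,0,0.15],"hand":1}]'
```

```text
time: 8.95
eef_pos: [0.5564, 0.0339, 0.2838]
orientation: [0.43, 0.228, 0.867, -0.113]
force: [0.1, -0.6, -4.4]
finger_gap: 0.0137
t 8.95 pos [0.5564 0.0339 0.2838] psi(y) -0.514 tau 0.651 yz 0.001 F [ 0.15 -0.61 -4.42] gap 0.0137 j [-1.12 -0.01  0.57  2.28  1.28  0.81 -0.42]
time: 9.25
eef_pos: [0.5564, 0.034, 0.2816]
orientation: [0.43, 0.228, 0.867, -0.112]
force: [-0.1, 0.0, -3.6]
finger_gap: 0.0136
```

Expected contact is at TCP z≈0.280.

```bash
python3 -m jog '[{"rotation":[0,0,0],"translation":[0.08,0,0.06],"hand":1},{"rotation":[0,0,0],"translation":[0.16,0,0.12],"hand":1},{"rotation":[0,0,0],"translation":[0.16,0,0.12],"hand":1}]';  python3 -m jog '[{"rotation":[0,0,0],"translation":[0.08,0,0.06],"hand":1},{"rotation":[0,0,0],"translation":[0.08,0,0.06],"hand":1},{"rotation":[0,0,0],"translation":[0.08,0,0.06],"hand":1}]'
```

```text
time: 9.55
eef_pos: [0.5569, 0.034, 0.2803]
orientation: [0.43, 0.228, 0.866, -0.112]
force: [0.2, -0.8, 3.3]
finger_gap: 0.0134
time: 9.85
eef_pos: [0.5572, 0.034, 0.2799]
orientation: [0.431, 0.228, 0.866, -0.112]
force: [0.9, -0.8, 9.6]
finger_gap: 0.0135
```

Contact felt at z≈0.2805. I'll ease back slightly until the weight just rests, then open.

```bash
python3 -m jog '[{"rotation":[0,0,0],"translation":[-0.08,0,-0.06],"hand":1},{"rotation":[0,0,0],"translation":[-0.08,0,-0.06],"hand":1},{"rotation":[0,0,0],"translation":[-0.08,0,-0.06],"hand":1}]';  python3 -m jog '[{"rotation":[0,0,0],"translation":[0,0,0],"hand":0.75},{"rotation":[0,0,0],"translation":[0,0,0],"hand":0.75},{"rotation":[0,0,0],"translation":[0,0,0],"hand":0.6},{"rotation":[0,0,0],"translation":[0,0,0],"hand":0.6},{"rotation":[0,0,0],"translation":[0,0,0],"hand":0.6}]'
python3 - <<'E'
from h import *
st(); S=[.564,.0305,-.513]
L=[([P([S[0],S[1],S[2]],np.array(x)+[0,0,.167]) for x in HK],(255,0,255)),([P(S,x) for x in EYE],(0,255,255))]
ov("side","pics/d8.png",L,(200,120,270,190),5.5); ov("wrist","pics/w8.png",[])
E
```

```text
time: 10.15
eef_pos: [0.5567, 0.0341, 0.2802]
orientation: [0.43, 0.228, 0.866, -0.112]
force: [1.2, -0.5, 6.5]
finger_gap: 0.0132
time: 10.65
eef_pos: [0.5564, 0.034, 0.2797]
orientation: [0.43, 0.228, 0.867, -0.112]
force: [0.9, -0.0, -0.0]
finger_gap: 0.0373
t 10.65 pos [0.5564 0.034  0.2797] psi(y) -0.513 tau 0.651 yz 0.001 F [ 0.94 -0.03 -0.  ] gap 0.0373 j [-1.12  0.    0.57  2.29  1.29  0.8  -0.43]
```

View pics/d8.png

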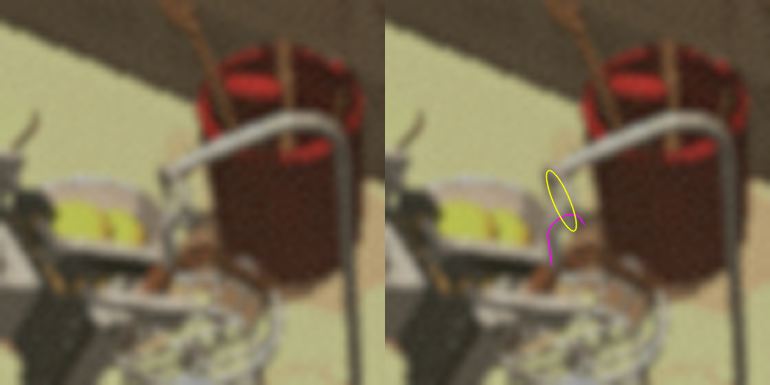

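View pics/w8.png

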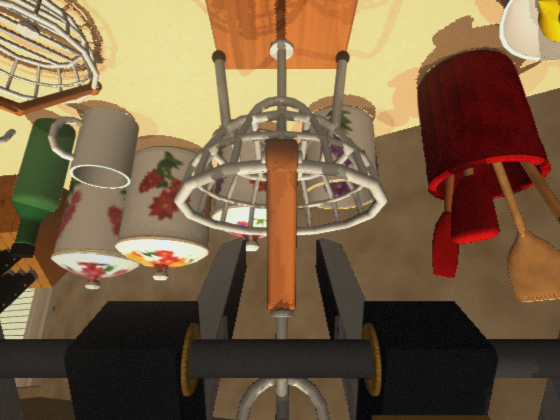

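The basket hangs upright on its own. Before leaving, I'll check which way the wide basket's hook opens, using the earlier wrist picture.

Run:
```python
from h import *
st0={'eef_pos':[.5076,.0636,.3027],'orientation':[.43,.227,.867,-.112]}
W=cam("wrist",st0); im=cv2.imread("pics/w6.png")[0:190,0:190]; k=4
big=cv2.resize(im,None,fx=k,fy=k,interpolation=cv2.INTER_CUBIC)
for yaw,col in ((.32,(255,0,255)),(.32+np.pi,(255,255,0))):
    p=[.513,-.264,yaw]
    for L in (np.array(HK)-[0,0,.037],[[-.075,0,.038],[-.014,0,.1],[.014,0,.1],[.075,0,.038]],[[.075*np.cos(t),.075*np.sin(t),.042] for t in np.linspace(0,6.28,40)]):
        q=proj(W,np.array([P(p,x) for x in L]))*k; cv2.polylines(big,[np.int32(q*16)],False,col,1,cv2.LINE_AA,4)
cv2.imwrite("pics/w6l.png",big[:600])
delta(np.array([.43,.10,.40]),toolR(-.513,.65));
```

```text
trans cm [ -0.94  -0.45 -18.63] rot [ 0.    -0.001 -0.001]
```

View pics/w6l.png

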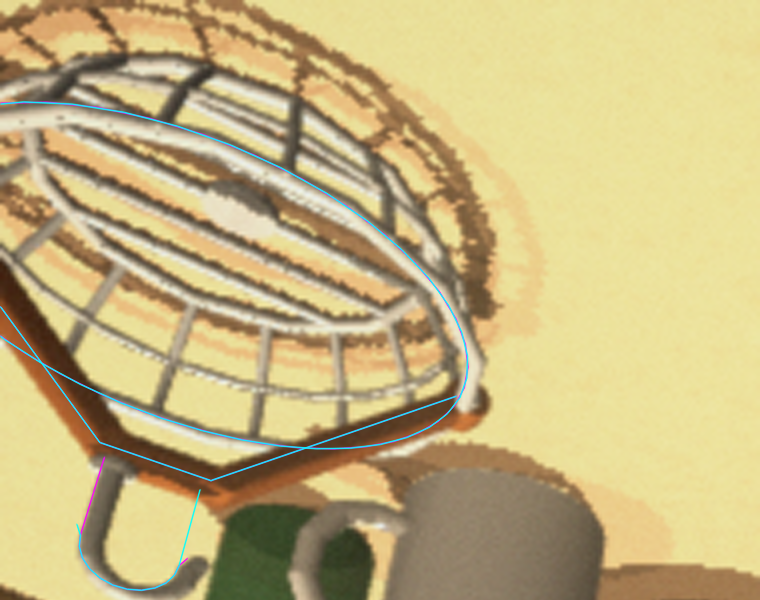

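The magenta drawing (yaw +0.32) matches: the shank is on the near side and the tip opens away. Retracting from the upper basket.

```bash
python3 -m jog '[{"rotation":[0,0,0],"translation":[0,0,-1],"hand":0.6},{"rotation":[0,0,0],"translation":[0,0,-3],"hand":0.6},{"rotation":[0,0,0],"translation":[0,0,-6],"hand":0.6},{"rotation":[0,0,0],"translation":[0,0,-10],"hand":0.6},{"rotation":[0,0,0],"translation":[0,0,-14],"hand":0.6},{"rotation":[0,0,0],"translation":[0,0,-18],"hand":0.3},{"rotation":[0,0,0],"translation":[0,0,-21],"hand":0.3},{"rotation":[0,0,0],"translation":[0,0,-21],"hand":0.3}]';python3 - <<'E'
from h import *
st()
S=[.564,.0305,-.513]; ov("wrist","pics/w9.png",[([P(S,np.array(x)+[0,0,.167]) for x in HK],(255,0,255)),([P(S,x) for x in EYE],(0,255,255))])
p=[.513,-.264,.32]; Rt=toolR(.32,.52); tcp=P(p,[-.0115,0,.0765]); pre=tcp-.12*Rt[:,2]; print(tcp,pre)
delta([.39,-.1,.38],toolR(-.1,.58)); delta(pre,Rt)
E
```

```text
time: 11.55
eef_pos: [0.4097, 0.1181, 0.4088]
orientation: [0.43, 0.227, 0.867, -0.11]
force: [1.1, 0.4, -0.4]
finger_gap: 0.0577
t 11.55 pos [0.4097 0.1181 0.4088] psi(y) -0.51 tau 0.65 yz 0.005 F [ 1.08  0.38 -0.42] gap 0.0577 j [-1.33 -0.3   0.22  2.21  1.    1.43 -0.32]
[ 0.50208379 -0.26761752  0.0765    ] [ 0.40323203 -0.30037594  0.13612562]
trans cm [ -3.2  -19.93   8.65] rot [-0.334 -0.069 -0.24 ]
trans cm [  9.53 -36.83  32.11] rot [-0.692 -0.122 -0.462]
```

View pics/w9.png

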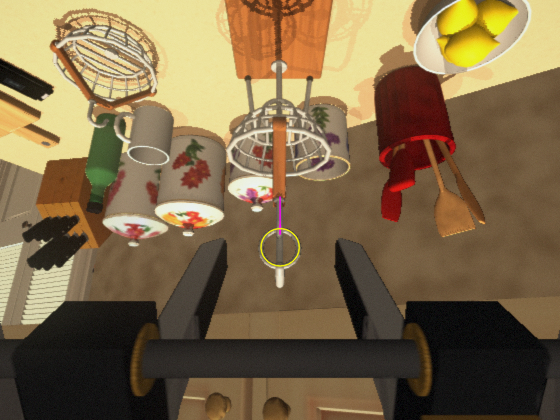

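The small basket hangs straight in the eye, with the drawing on top of it. Moving to the wide basket's pre-grasp.

```bash
python3 -m jog '[{"rotation":[-0.08,-0.02,-0.06],"translation":[-0.8,-4.5,2],"hand":0.3},{"rotation":[-0.18,-0.03,-0.12],"translation":[-1.6,-9,4],"hand":0.3},{"rotation":[-0.26,-0.05,-0.18],"translation":[-2.4,-14,6],"hand":0.3},{"rotation":[-0.334,-0.069,-0.24],"translation":[-3.2,-19.9,8.7],"hand":0.3},{"rotation":[-0.334,-0.069,-0.24],"translation":[-3.2,-19.9,8.7],"hand":0.3},{"rotation":[-0.45,-0.085,-0.31],"translation":[-1,-25,13],"hand":0.3},{"rotation":[-0.55,-0.1,-0.37],"translation":[1,-29,17],"hand":0.3},{"rotation":[-0.65,-0.11,-0.42],"translation":[2,-32,21],"hand":0.3},{"rotation":[-0.692,-0.122,-0.462],"translation":[3.5,-34,24],"hand":0.3},{"rotation":[-0.692,-0.122,-0.462],"translation":[3.5,-34,24],"hand":0.3},{"rotation":[-0.692,-0.122,-0.462],"translation":[3.5,-34,24],"hand":0.3}]';python3 - <<'E'
from h import *
st()
p=[.513,-.264,.32]; Rt=toolR(.32,.52); tcp=P(p,[-.0115,0,.0765]); pre=tcp-.12*Rt[:,2]
delta(pre,Rt)
E
```

```text
time: 12.7
eef_pos: [0.4698, 0.0171, 0.3112]
orientation: [0.464, 0.051, 0.883, -0.049]
force: [4.5, 0.5, 1.7]
finger_gap: 0.0658
t 12.7 pos [0.4698 0.0171 0.3112] psi(y) -0.136 tau 0.599 yz -0.04 F [4.46 0.53 1.67] gap 0.0658 j [-0.13 -0.38 -0.24  2.52  1.28  0.38 -0.03]
trans cm [ 16.82 -31.62   8.7 ] rot [-0.407 -0.087 -0.208]
```

The arm lagged (joint 2 is near its limit) and strayed towards the basket. Looking before I move again.

Run:
```python
from h import *
ov("wrist","pics/w10.png",[]); st()
ov("side","pics/d10.png",[])
```

```text
t 12.75 pos [0.4696 0.0122 0.3082] psi(y) -0.131 tau 0.6 yz -0.041 F [-1.35 -2.73 -5.05] gap 0.0659 j [-0.12 -0.38 -0.23  2.53  1.31  0.36 -0.04]
```

View pics/w10.png

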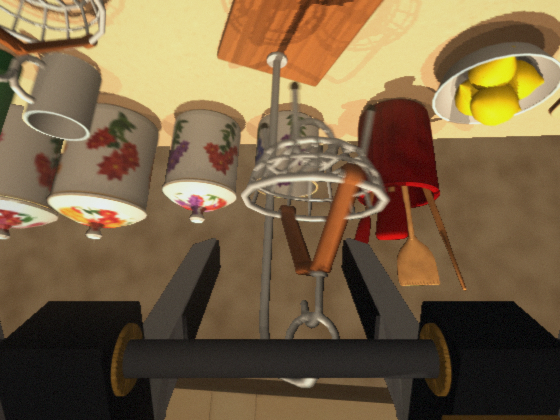

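View pics/d10.png

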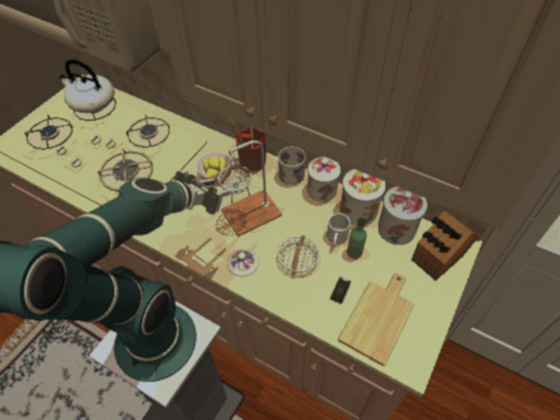

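```bash
cat > kin.py <<'E'
import numpy as np
from scipy.spatial.transform import Rotation as R
from scipy.optimize import least_squares
import itertools
D=[([-1.257,.418,-.01,1.614,.005,1.111,-.053],[.218,.585,.205]),
([-0.79,0.23,0.28,1.59,-0.06,1.34,0.71],[.498,.279,.3353]),
([-1.43,0.37,0.28,2.18,1.17,0.91,-0.78],[.451,.3299,.174]),
([-1.31,0.53,0.35,2.15,1.35,0.72,-0.91],[.5275,.3076,.1129]),
([-1.19,-0.1,0.47,2.31,1.21,0.99,-0.42],[.5076,.0636,.3027]),
([-1.12,0.,0.57,2.29,1.29,0.8,-0.43],[.5564,.034,.2797]),
([-1.33,-0.3,0.22,2.21,1.,1.43,-0.32],[.4097,.1181,.4088]),
([-0.12,-0.38,-0.23,2.53,1.31,0.36,-0.04],[.4696,.0122,.3082])]
rz=lambda a:R.from_euler('z',a).as_matrix(); ry=lambda a:R.from_euler('y',a).as_matrix()
def fk(q,p,s,full=False):
    o,h,L1,L2,L3,a,b=p[:7]; ez=np.array([0,0,1.]); ex=np.array([1.,0,0])
    A=rz(s[0]*q[0]+o); x=h*ez; A=A@ry(q[1]); x=x+A@(L1*ez); el=x; A=A@rz(s[1]*q[2])@ry(q[3]); x=x+A@(L2*ez+a*ex); wr=x; A=A@rz(s[2]*q[4])@ry(q[5]); x=x+A@(L3*ez+b*ex); A=A@rz(s[3]*q[6])
    return (x,A,el,wr) if full else (x,A)
if __name__=="__main__":
    for s in itertools.product([1,-1],repeat=3):
        best=None
        for o in (0,1.57,3.14,-1.57):
            f=lambda p:np.concatenate([fk(q,p,s+(1,))[0]-x for q,x in D])
            r=least_squares(f,[o,.35,.4,.4,.25,0,0])
            if best is None or r.cost<best.cost: best=r
        print(s,best.cost,np.round(best.x,3),np.abs(best.fun).max())
E
python3 kin.py
```

```text
(1, 1, 1) 0.2899032708321714 [ 2.18  -0.459  0.433 -0.078 -0.263 -0.215 -0.288] 0.4934833852842021
(1, 1, -1) 0.348660285985536 [ 1.845 -0.015  0.679  0.632  0.111 -0.015  0.305] 0.37198594489295844
(1, -1, 1) 0.24594562398433356 [ 2.263e+00 -4.250e-01  6.550e-01 -2.500e-02  1.000e-03 -1.730e-01
 -3.500e-01] 0.36473966632861987
(1, -1, -1) 0.3102348373304032 [ 2.102 -0.315  0.766  0.616 -0.079 -0.106  0.249] 0.42072414932517604
(-1, 1, 1) 0.2950854888233199 [-0.566 -0.188  0.222  0.514 -0.397 -0.281  0.14 ] 0.3739434352835817
(-1, 1, -1) 0.18495493086400408 [-0.393  0.471  0.689  0.433  0.518  0.283 -0.067] 0.2717360161016723
(-1, -1, 1) 0.0758257052113952 [-0.246 -0.076  0.198  0.286 -0.08  -0.361 -0.098] 0.17514507915465957
(-1, -1, -1) 0.0003811664973145057 [-0.047  0.287  0.502  0.473  0.343 -0.015  0.001] 0.013633190004005702
```

```bash
cat >> kin.py <<'E'
P0=np.array([-0.047,0.287,0.502,0.473,0.343,-0.015,0.001]); SG=(-1,-1,-1,-1)
LO=np.array([-2.81,-.39,-1.27,.06,-1.19,.19,-2.82]); HI=np.array([2.81,2.02,1.25,2.57,4.33,2,2.82])
def ik(pos,Rt,q0):
    f=lambda q:np.concatenate([(fk(q,P0,SG)[0]-pos)*5,R.from_matrix(Rt.T@fk(q,P0,SG)[1]).as_rotvec(),.01*(q-q0)])
    r=least_squares(f,np.clip(q0,LO+.05,HI-.05),bounds=(LO+.03,HI-.03)); x,A=fk(r.x,P0,SG)
    return r.x,np.linalg.norm(x-pos),np.linalg.norm(R.from_matrix(Rt.T@A).as_rotvec())
E
python3 - <<'E'
from h import *
from kin import *
s=bot.read_state(); q=np.array(s['joints']); x,A=fk(q,P0,SG); o=s['orientation']; Rn=R.from_quat([o[1],o[2],o[3],o[0]]).as_matrix(); print(np.round(A.T@Rn,2))
S=[.564,.0305,-.513]; p=[.513,-.264,.32]
for tau in (.52,.65,.8):
  Rt=toolR(.32,tau); g=np.array([-.028,0,.086])+.019*np.array([np.cos(tau),0,-np.sin(tau)]); tcp=P(p,g); 
  print('tau',tau,g)
  for n,pos,Rr in (('pre',tcp-.12*Rt[:,2],Rt),('grasp',tcp,Rt),('lift',tcp+[0,0,.06],Rt),('preins',P(S,g+[-.06,0,.06]),toolR(-.513,tau)),('ins',P(S,g+[0,0,.06]),toolR(-.513,tau)),('hang',P(S,g+[0,0,.0385]),toolR(-.513,tau))):
    best=min((ik(pos,Rr,q0) for q0 in (q,np.array([-.2,.4,0,2.,0,.7,0]),np.array([1,.4,-.3,2,-1,.9,.8]),np.array([-1.3,.4,.3,2.2,1.2,.9,-.7]))),key=lambda r:r[1]*5+r[2])
    print(n,np.round(pos,3),np.round(best[0],2),np.round(best[1:],3))
E
```

```text
[[ 0.03 -1.   -0.04]
 [ 1.    0.03 -0.  ]
 [ 0.   -0.04  1.  ]]
tau 0.52 [-0.01151144  0.          0.07655928]
pre [ 0.403 -0.3    0.136] [ 1.79  0.55 -0.65  2.3  -1.16  0.81  2.59] [0.    0.001]
grasp [ 0.502 -0.268  0.077] [ 1.86  1.03 -1.08  2.27 -1.04  0.22  2.52] [0.    0.001]
lift [ 0.502 -0.268  0.137] [ 1.84  0.77 -1.05  2.28 -1.16  0.41  2.48] [0.    0.001]
preins [0.502 0.066 0.137] [ 0.03  0.54 -0.9   2.5   1.8   1.38 -2.74] [0.    0.001]
ins [0.554 0.036 0.137] [-0.27  0.41 -0.37  2.45  1.89  1.06 -2.75] [0.    0.001]
hang [0.554 0.036 0.115] [-0.19  0.49 -0.46  2.45  1.94  1.14 -2.79] [0.    0.001]
tau 0.65 [-0.01287441  0.          0.07450146]
pre [ 0.41  -0.298  0.147] [ 1.54  0.38 -0.44  2.29 -1.16  0.85  2.45] [0.    0.001]
grasp [ 0.501 -0.268  0.075] [ 1.78  0.87 -1.05  2.26 -0.93  0.22  2.28] [0.    0.001]
lift [ 0.501 -0.268  0.135] [ 1.67  0.56 -0.88  2.26 -1.16  0.49  2.34] [0.    0.001]
preins [0.501 0.066 0.135] [-1.09  0.29  0.42  2.47  1.62  0.71 -2.64] [0.    0.001]
ins [0.553 0.037 0.135] [-0.25  0.32 -0.33  2.41  1.78  0.86 -2.58] [0.    0.001]
hang [0.553 0.037 0.113] [-0.22  0.38 -0.36  2.42  1.84  0.9  -2.65] [0.    0.001]
tau 0.8 [-0.01476257  0.          0.07237023]
pre [ 0.42  -0.295  0.158] [ 1.3   0.26 -0.28  2.25 -1.05  0.82  2.22] [0. 0.]
grasp [ 0.499 -0.269  0.072] [ 1.43  0.56 -0.68  2.24 -1.16  0.42  2.32] [0.    0.001]
lift [ 0.499 -0.269  0.132] [ 1.22  0.36 -0.42  2.22 -1.16  0.63  2.19] [0. 0.]
preins [0.499 0.067 0.132] [-1.13  0.22  0.56  2.43  1.39  0.55 -2.32] [0.    0.001]
ins [0.551 0.038 0.132] [-0.26  0.24 -0.23  2.36  1.55  0.65 -2.3 ] [0.    0.001]
hang [0.551 0.038 0.111] [-0.24  0.3  -0.26  2.37  1.64  0.67 -2.4 ] [0.    0.001]
```

```bash
sed -i 's|A=A@rz(s\[3\]\*q\[6\])|A=A@rz(s[3]*q[6]+np.pi/2)|' kin.py
cat > chk.py <<'E'
from h import *
from kin import *
s=bot.read_state(); q=np.array(s['joints']); x,A=fk(q,P0,SG); o=s['orientation']; Rn=R.from_quat([o[1],o[2],o[3],o[0]]).as_matrix(); print(np.round(A.T@Rn,2))
S=[.564,.0305,-.513]; p=[.513,-.264,.32]
rng=np.random.default_rng(0); seeds=[q]+[rng.uniform(LO,HI) for _ in range(25)]
for tau in (.52,.65,.8,1.0):
  Rt=toolR(.32,tau); g=np.array([-.028,0,.086])+.019*np.array([np.cos(tau),0,-np.sin(tau)]); tcp=P(p,g); 
  print('tau',tau,g)
  for n,pos,Rr in (('pre',tcp-.12*Rt[:,2],Rt),('grasp',tcp,Rt),('lift',tcp+[0,0,.06],Rt),('preins',P(S,g+[-.06,0,.06]),toolR(-.513,tau)),('ins',P(S,g+[0,0,.06]),toolR(-.513,tau)),('hang',P(S,g+[0,0,.0385]),toolR(-.513,tau))):
    sol=[ik(pos,Rr,q0) for q0 in seeds]; ok=[r for r in sol if r[1]<.003 and r[2]<.01]
    b=min(ok,key=lambda r:np.abs(r[0]-q).sum()) if ok else min(sol,key=lambda r:r[1]*5+r[2])
    print(n,len(ok),np.round(pos,3),np.round(b[0],2),np.round(b[1:],3))
E
python3 chk.py
```

```text
[[ 1.    0.03 -0.  ]
 [-0.03  1.    0.04]
 [ 0.   -0.04  1.  ]]
tau 0.52 [-0.01151144  0.          0.07655928]
pre 7 [ 0.403 -0.3    0.136] [ 1.78  0.55 -0.65  2.3  -1.16  0.82 -2.13] [0.    0.002]
grasp 12 [ 0.502 -0.268  0.077] [ 1.84  0.98 -1.04  2.27 -1.16  0.27 -2.08] [0.    0.001]
lift 7 [ 0.502 -0.268  0.137] [ 1.84  0.77 -1.05  2.28 -1.16  0.41 -2.24] [0.    0.001]
preins 17 [0.502 0.066 0.137] [-0.49  0.38 -0.3   2.5   1.75  1.08 -1.23] [0. 0.]
ins 18 [0.554 0.036 0.137] [-0.35  0.4  -0.28  2.45  1.89  1.02 -1.19] [0. 0.]
hang 18 [0.554 0.036 0.115] [-0.37  0.46 -0.26  2.45  1.93  1.05 -1.26] [0.    0.001]
tau 0.65 [-0.01287441  0.          0.07450146]
pre 7 [ 0.41  -0.298  0.147] [ 1.53  0.37 -0.44  2.29 -1.16  0.85 -2.26] [0.    0.002]
grasp 7 [ 0.501 -0.268  0.075] [ 1.71  0.79 -0.95  2.26 -1.16  0.31 -2.23] [0.    0.002]
lift 7 [ 0.501 -0.268  0.135] [ 1.67  0.56 -0.88  2.25 -1.16  0.5  -2.37] [0.    0.002]
preins 18 [0.501 0.066 0.135] [-0.41  0.28 -0.31  2.47  1.66  0.91 -1.05] [0. 0.]
ins 18 [0.553 0.037 0.135] [-0.3   0.31 -0.27  2.41  1.77  0.84 -1.01] [0. 0.]
hang 
[... 473 characters left out ...]
51 0.038 0.132] [-0.26  0.24 -0.23  2.36  1.55  0.65 -0.73] [0. 0.]
hang 18 [0.551 0.038 0.111] [-0.26  0.3  -0.24  2.37  1.64  0.66 -0.83] [0. 0.]
tau 1.0 [-0.01773426  0.          0.07001205]
pre 7 [ 0.435 -0.29   0.171] [ 0.52  0.19  0.41  2.18 -0.9   0.84 -2.79] [0.    0.003]
grasp 17 [ 0.496 -0.27   0.07 ] [ 1.7   0.82 -1.24  2.18  0.74  0.4   2.  ] [0.    0.001]
lift 18 [ 0.496 -0.27   0.13 ] [ 0.55  0.29  0.24  2.15 -1.    0.71 -2.79] [0.    0.002]
preins 18 [0.496 0.069 0.13 ] [-0.23  0.15 -0.28  2.34  1.07  0.58 -0.3 ] [0. 0.]
ins 15 [0.549 0.039 0.13 ] [-0.16  0.21 -0.23  2.26  1.09  0.53 -0.2 ] [0. 0.]
hang 15 [0.549 0.039 0.109] [-0.18  0.25 -0.21  2.28  1.18  0.51 -0.3 ] [0. 0.]
```

My fitted arm model says the wide basket's heading (+0.32) is awkward to reach tilted. The plan: grip its bar with the tool vertical, turn the basket in place to a heading near radial, release, then re-grip tilted. Checking this chain in the model.

```bash
cat > chk2.py <<'E'
from h import *
from kin import *
def chain(q,wps,n=12):
    # wps: (name,pos,psi,tau)
    x0,A0=fk(q,P0,SG); pos=x0; psi=np.arctan2(-A0[0,1],A0[1,1]); tau=np.arcsin(-A0[2,2])
    for nm,p2,ps2,t2 in wps:
        worst=0; mx=0
        for i in range(1,n+1):
            a=i/n; pp=pos+a*(np.array(p2)-pos); Rr=toolR(psi+a*(ps2-psi),min(tau+a*(t2-tau),1.5705)); qn,e,r=ik(pp,Rr,q); worst=max(worst,e*1000,r*50); mx=max(mx,np.abs(qn-q).max()); q=qn
        print(nm,np.round(p2,3),np.round(q,2),'err',round(worst,1),'maxstep',round(mx,2)); pos,psi,tau=np.array(p2),ps2,t2
    return q
S=[.564,.0305,-.513]
if __name__=="__main__":
  q=np.array(bot.read_state()['joints']); p=[.513,-.264,.32]; gv=P(p,[-.03,0,.065])
  for yaw,tau in ((-.5,.65),(-.3,.65),(-.5,.8),(-.3,.8),(-.7,.8)):
    print('YAW',yaw,tau)
    g=np.array([-.028,0,.086])+.019*np.array([np.cos(tau),0,-np.sin(tau)]); Rt=toolR(yaw,tau)
    p2=np.r_[gv[:2]-P([0,0,yaw],[-.03,0,0])[:2]+[.0,0],yaw]; tc=P(p2,g)
    chain(q,[('A',[.47,-.05,.32],-.1,1.2),('above',gv+[0,0,.15],.32,1.57),('gr',gv,.32,1.57),('turn',gv+[0,0,.01],yaw,1.57),('up',gv+[0,0,.12],yaw,1.57),('pre',tc-.12*Rt[:,2],yaw,tau),('regrasp',tc,yaw,tau),('lift',tc+[0,0,.06],yaw,tau),('preins',P(S,g+[-.07,0,.06]),-.513,tau),('ins',P(S,g+[0,0,.06]),-.513,tau),('hang',P(S,g+[0,0,.0385]),-.513,tau)])
E
python3 chk2.py
```

```text
YAW -0.5 0.65
A [ 0.47 -0.05  0.32] [-0.3  -0.22  0.3   2.11  0.11  0.88  1.47] err 7.4 maxstep 0.27
above [ 0.485 -0.273  0.215] [-0.    0.31  0.58  1.8  -0.19  1.09  2.58] err 0.0 maxstep 0.12
gr [ 0.485 -0.273  0.065] [ 0.07  0.5   0.5   1.93 -0.33  0.8   2.69] err 0.0 maxstep 0.02
turn [ 0.485 -0.273  0.075] [-0.08  0.53  0.71  1.92 -0.45  0.85  1.98] err 0.0 maxstep 0.06
up [ 0.485 -0.273  0.185] [-0.17  0.39  0.8   1.83 -0.32  1.05  1.87] err 0.0 maxstep 0.02
pre [ 0.416 -0.236  0.147] [-0.86 -0.18  1.22  2.54  1.83  0.22 -0.23] err 24.6 maxstep 0.98
regrasp [ 0.5   -0.282  0.075] [-0.56  0.91  1.22  2.54  3.73  1.   -2.62] err 26.9 maxstep 1.8
lift [ 0.5   -0.282  0.135] [-0.59  0.54  1.22  2.54  3.75  0.72 -2.4 ] err 2.2 maxstep 0.03
preins [0.492 0.071 0.135] [-0.76  0.26  0.03  2.48  1.62  0.83 -1.07] err 12.7 maxstep 0.73
ins [0.553 0.037 0.135] [-0.65  0.3   0.11  2.41  1.77  0.73 -1.05] err 0.0 maxstep 0.01
hang [0.553 0.037 0.113] [-0.64  0.36  0.11  2.42  1.83  0.74 -1.14] err 0.0 maxstep 0.01
YAW -0.3 0.65
A [ 0.47 -0.05  0.32] [-0.3  -0.22  0.3   2.11  0.11  0.88  1.
[... 3316 characters left out ...]
 0.55  0.76  1.92 -0.49  0.86  1.81] err 0.0 maxstep 0.07
up [ 0.485 -0.273  0.185] [-0.21  0.41  0.85  1.83 -0.35  1.06  1.7 ] err 0.0 maxstep 0.02
pre [ 0.432 -0.229  0.158] [-0.69 -0.05  0.91  2.54  1.73  0.33 -0.48] err 5.0 maxstep 0.44
regrasp [ 0.496 -0.283  0.072] [ 0.02  0.36  0.35  2.46  2.85  0.42 -1.61] err 4.3 maxstep 0.19
lift [ 0.496 -0.283  0.132] [-0.16  0.21  0.54  2.44  2.65  0.25 -1.37] err 0.0 maxstep 0.03
preins [0.49  0.072 0.132] [-0.94  0.19  0.32  2.44  1.4   0.62 -0.77] err 0.0 maxstep 0.15
ins [0.551 0.038 0.132] [-0.83  0.26  0.4   2.36  1.5   0.5  -0.72] err 0.0 maxstep 0.01
hang [0.551 0.038 0.111] [-0.83  0.31  0.4   2.37  1.6   0.48 -0.85] err 0.0 maxstep 0.01
```

Tilting radially this close to the base is poor, but headings right of radial, as used for the first basket, work well. The new plan is to carry the wide basket, tool vertical, to the first basket's old spot with a similar yaw and re-grip there. I'll check that chain.

```bash
cat > chk3.py <<'E'
from chk2 import *
q=np.array(bot.read_state()['joints']); p=[.513,-.264,.32]; gv=P(p,[-.026,0,.069])
for yaw,tau in ((-.28,.65),(-.4,.65),(-.28,.55)):
    print(yaw,tau); g=np.array([-.028,0,.086])+.019*np.array([np.cos(tau),0,-np.sin(tau)]); Rt=toolR(yaw,tau)
    p2=[.515,.29,yaw]; tc=P(p2,g); g2=P(p2,[-.026,0,.069])
    chain(q,[('A',[.47,-.08,.32],-.1,1.2),('above',gv+[0,0,.15],.32,1.57),('gr',gv,.32,1.57),('lift',gv+[0,0,.1],.32,1.57),('x1',[.385,-.13,.18],.0,1.57),('x2',[.385,.08,.18],-.15,1.57),('ov',g2+[0,0,.1],yaw,1.57),('pl',g2,yaw,1.57),('up',g2+[0,0,.14],yaw,1.57),('pre',tc-.12*Rt[:,2],yaw,tau),('regrasp',tc,yaw,tau),('lift',tc+[0,0,.1],yaw,tau),('preins',P(S,g+[-.07,0,.06]),-.513,tau),('ins',P(S,g+[0,0,.06]),-.513,tau),('hang',P(S,g+[0,0,.0385]),-.513,tau)])
E
python3 chk3.py
python3 - <<'E'
from h import *
st(); p=[.513,-.264,.32]; gv=P(p,[-.026,0,.069])
delta([.46,-.12,.32],toolR(-.1,1.2)); delta(gv+[0,0,.17],toolR(.32,1.5705)); print(gv)
E
```

```text
-0.28 0.65
A [ 0.47 -0.08  0.32] [-0.24 -0.21  0.32  2.1   0.07  0.87  1.58] err 8.2 maxstep 0.3
above [ 0.488 -0.272  0.219] [ 0.02  0.31  0.54  1.79 -0.18  1.1   2.56] err 0.0 maxstep 0.11
gr [ 0.488 -0.272  0.069] [ 0.09  0.49  0.48  1.92 -0.31  0.8   2.66] err 0.0 maxstep 0.02
lift [ 0.488 -0.272  0.169] [ 0.04  0.36  0.53  1.84 -0.21  1.    2.59] err 0.0 maxstep 0.02
x1 [ 0.385 -0.13   0.18 ] [-0.23  0.04  0.52  2.17 -0.02  0.94  1.92] err 0.0 maxstep 0.07
x2 [0.385 0.08  0.18 ] [-0.51  0.01  0.25  2.19 -0.    0.94  1.22] err 0.0 maxstep 0.06
ov [0.49  0.297 0.169] [-0.71  0.35  0.14  1.81 -0.06  0.99  0.79] err 0.0 maxstep 0.04
pl [0.49  0.297 0.069] [-0.69  0.47  0.13  1.88 -0.08  0.79  0.81] err 0.0 maxstep 0.02
up [0.49  0.297 0.209] [-0.71  0.31  0.14  1.76 -0.05  1.07  0.79] err 0.0 maxstep 0.02
pre [0.411 0.32  0.147] [-1.45  0.36  0.22  2.27  1.23  0.91 -0.9 ] err 0.0 maxstep 0.18
regrasp [0.503 0.294 0.075] [-1.32  0.56  0.32  2.24  1.5   0.71 -1.1 ] err 0.0 maxstep 0.02
lift [0.503 0.294 0.175] [-1.31  0.34  0.31  2.21  1.32  0.8  -0.77] err 0.0 maxstep 0.03
preins [0.
[... 2583 characters left out ...]
57  0.8  -1.23] err 0.0 maxstep 0.02
lift [0.504 0.293 0.176] [-1.37  0.39  0.33  2.24  1.42  0.86 -0.92] err 0.0 maxstep 0.03
preins [0.493 0.071 0.136] [-1.22  0.37  0.48  2.5   1.68  0.79 -1.24] err 0.0 maxstep 0.03
ins [0.554 0.036 0.136] [-1.08  0.42  0.54  2.44  1.87  0.69 -1.28] err 0.0 maxstep 0.02
hang [0.554 0.036 0.115] [-1.06  0.48  0.52  2.44  1.93  0.69 -1.37] err 0.0 maxstep 0.01
t 12.8 pos [0.4689 0.0108 0.3089] psi(y) -0.144 tau 0.601 yz -0.041 F [-0.12  0.11 -0.36] gap 0.0655 j [-0.12 -0.38 -0.24  2.53  1.29  0.38 -0.03]
trans cm [ -1.03 -13.11   0.49] rot [-0.06   0.597 -0.009]
trans cm [  3.32 -27.42   9.53] rot [-0.262  0.941 -0.406]
[ 0.48831988 -0.27217873  0.069     ]
```

The whole chain works in the model. First I'll straighten the tool while moving away to the right.

```bash
python3 -m jog '[{"rotation":[0,0.1,0],"translation":[0,-2,0],"hand":0.3},{"rotation":[-0.01,0.2,0],"translation":[-0.2,-4,0],"hand":0.3},{"rotation":[-0.02,0.3,0],"translation":[-0.4,-6.5,0.2],"hand":0.3},{"rotation":[-0.04,0.4,0],"translation":[-0.7,-9,0.3],"hand":0.3},{"rotation":[-0.05,0.5,0],"translation":[-0.9,-11,0.4],"hand":0.3},{"rotation":[-0.06,0.6,0],"translation":[-1,-13,0.5],"hand":0.3},{"rotation":[-0.06,0.6,0],"translation":[-1,-13,0.5],"hand":0.3},{"rotation":[-0.06,0.6,0],"translation":[-1,-13,0.5],"hand":0.3},{"rotation":[-0.06,0.6,0],"translation":[-1,-13,0.5],"hand":0.3}]'
python3 - <<'E'
from h import *
st(); p=[.513,-.264,.32]; gv=P(p,[-.026,0,.069])
delta([.46,-.12,.32],toolR(-.1,1.2)); delta(gv+[0,0,.17],toolR(.32,1.5705))
E
```

```text
time: 13.7
eef_pos: [0.4621, -0.1148, 0.3228]
orientation: [0.183, 0.052, 0.982, -0.007]
force: [-1.0, -0.1, 0.0]
finger_gap: 0.0656
t 13.7 pos [ 0.4621 -0.1148  0.3228] psi(y) -0.106 tau 1.203 yz 0.006 F [-0.99 -0.15  0.04] gap 0.0656 j [-0.43 -0.24  0.53  2.09  0.15  0.9   1.51]
trans cm [ 0.24 -0.54  0.2 ] rot [ 0.003 -0.003 -0.007]
trans cm [ -1.   -15.42   9.27] rot [-0.073  0.364 -0.422]
```

```bash
python3 -m jog '[{"rotation":[-0.01,0.06,-0.07],"translation":[0,-3,1],"hand":0.3},{"rotation":[-0.02,0.12,-0.14],"translation":[-0.3,-6,3],"hand":0.3},{"rotation":[-0.04,0.2,-0.22],"translation":[-0.6,-9,5],"hand":0.3},{"rotation":[-0.055,0.28,-0.32],"translation":[-0.8,-12,7],"hand":0.3},{"rotation":[-0.073,0.364,-0.422],"translation":[-1,-15.4,9.3],"hand":0.3},{"rotation":[-0.073,0.364,-0.422],"translation":[-1,-15.4,9.3],"hand":0.3},{"rotation":[-0.073,0.364,-0.422],"translation":[-1,-15.4,9.3],"hand":0.3},{"rotation":[-0.073,0.364,-0.422],"translation":[-1,-15.4,9.3],"hand":0.3}]'
cat >> h.py <<'E'
def lowlists(p):
    return [([P(p,x) for x in L],(255,0,255)) for L in (np.array(HK)-[0,0,.037],[[-.075,0,.038],[-.014,0,.1],[.014,0,.1],[.075,0,.038]],[[.075*np.cos(t),.075*np.sin(t),.042] for t in np.linspace(0,6.28,40)])]
E
python3 - <<'E'
from h import *
st(); ov("wrist","pics/w11.png",lowlists([.513,-.264,.32]),(160,60,400,300),1.6)
E
```

```text
time: 14.5
eef_pos: [0.4868, -0.2717, 0.2377]
orientation: [0.001, -0.158, 0.987, -0.001]
force: [-0.6, 0.9, 0.5]
finger_gap: 0.0656
t 14.5 pos [ 0.4868 -0.2717  0.2377] psi(y) 0.318 tau 1.569 yz -0.001 F [-0.64  0.89  0.5 ] gap 0.0656 j [-0.24  0.36  0.88  1.77 -0.3   1.15  2.62]
```

View pics/w11.png

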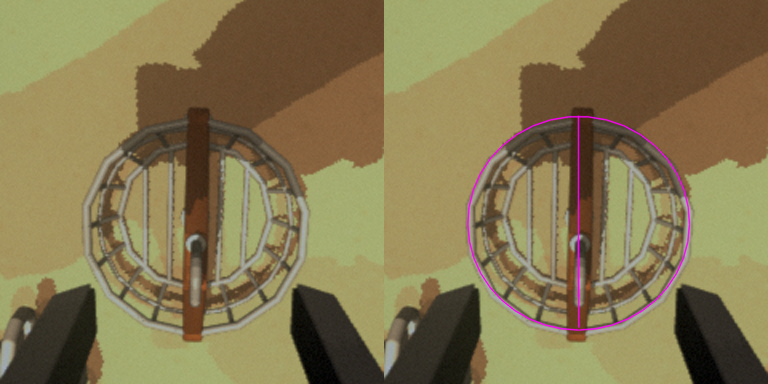

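The drawing lies on the wide basket within a couple of millimetres: bail at column ~196, hook at (196,250–300). Descending vertically to grip.

```bash
python3 -m jog '[{"rotation":[0,0,0],"translation":[0,0,3.5],"hand":0.3},{"rotation":[0,0,0],"translation":[0,0,7],"hand":0.3},{"rotation":[0,0,0],"translation":[0,0,10.5],"hand":0.3},{"rotation":[0,0,0],"translation":[0,0,13.5],"hand":0.3},{"rotation":[0,0,0],"translation":[0,0,15.5],"hand":0.3},{"rotation":[0,0,0],"translation":[0,0,16.8],"hand":0.3},{"rotation":[0,0,0],"translation":[0,0,16.8],"hand":0.3},{"rotation":[0,0,0],"translation":[0,0,16.8],"hand":0.5},{"rotation":[0,0,0],"translation":[0,0,16.8],"hand":0.7},{"rotation":[0,0,0],"translation":[0,0,16.8],"hand":0.85},{"rotation":[0,0,0],"translation":[0,0,16.8],"hand":1},{"rotation":[0,0,0],"translation":[0,0,16.8],"hand":1},{"rotation":[0,0,0],"translation":[0,0,16.8],"hand":1},{"rotation":[0,0,0],"translation":[0,0,16.8],"hand":1}]'
python3 -m jog '[{"rotation":[0,0,0],"translation":[0,0,-1],"hand":1},{"rotation":[0,0,0],"translation":[0,0,-3],"hand":1},{"rotation":[0,0,0],"translation":[0,0,-5],"hand":1},{"rotation":[0,0,0],"translation":[0,0,-7],"hand":1},{"rotation":[0,0,0],"translation":[0,0,-9],"hand":1},{"rotation":[0,0,0],"translation":[0,0,-10.5],"hand":1},{"rotation":[0,0,0],"translation":[0,0,-10.5],"hand":1}]'
python3 - <<'E'
from h import *
st(); s=bot.read_state(); z=s['eef_pos'][2]
ov("wrist","pics/w12.png",[]); ov("scene","pics/c12.png",[])
p2=[.515,.29,-.28]; D=toolR(0,1.5705)
delta([.385,-.13,z],toolR(0,1.5705)); delta([.385,.08,z],toolR(-.15,1.5705)); delta(P(p2,[-.026,0,z]),toolR(-.28,1.5705))
E
```

```text
time: 15.95
eef_pos: [0.4881, -0.2716, 0.0707]
orientation: [0.001, -0.16, 0.987, -0.0]
force: [1.7, 0.5, 0.6]
finger_gap: 0.0138
time: 16.65
eef_pos: [0.4886, -0.272, 0.1776]
orientation: [0.003, -0.16, 0.987, -0.001]
force: [-0.2, 1.0, -3.9]
finger_gap: 0.0135
t 16.65 pos [ 0.4886 -0.272   0.1776] psi(y) 0.321 tau 1.565 yz -0.003 F [-0.19  0.99 -3.92] gap 0.0135 j [-0.18  0.42  0.81  1.83 -0.36  1.03  2.66]
trans cm [ 5.29 16.66 -0.25] rot [-0.001  0.002  0.321]
trans cm [-1.34 36.58 -0.26] rot [-0.001  0.003  0.471]
trans cm [-18.16  53.87  -0.24] rot [-0.     0.003  0.601]
```

View pics/w12.png

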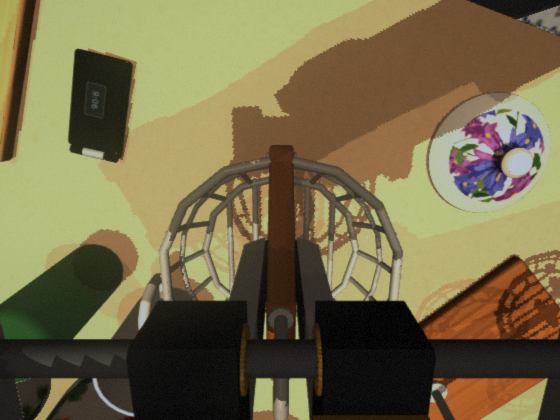

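View pics/c12.png

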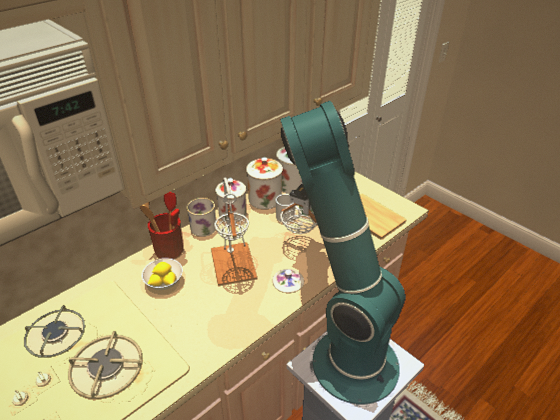

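Held and clear of things. Carrying it past the front of the stand at about 0.10 m height.

```bash
python3 -m jog '[{"rotation":[0,0,0.03],"translation":[0.7,1.5,0],"hand":1},{"rotation":[0,0,0.08],"translation":[1.8,4,0],"hand":1},{"rotation":[0,0,0.14],"translation":[2.9,7,0],"hand":1},{"rotation":[0,0,0.2],"translation":[4,10,-0.2],"hand":1},{"rotation":[0,0,0.26],"translation":[4.8,13,-0.2],"hand":1},{"rotation":[0,0,0.32],"translation":[5.3,16.5,-0.2],"hand":1},{"rotation":[0,0,0.34],"translation":[4.6,19.5,-0.2],"hand":1},{"rotation":[0,0,0.36],"translation":[3.6,22.5,-0.2],"hand":1},{"rotation":[0,0,0.38],"translation":[2.5,25.5,-0.2],"hand":1},{"rotation":[0,0,0.41],"translation":[1.5,28.5,-0.2],"hand":1},{"rotation":[0,0,0.43],"translation":[0.5,31.5,-0.2],"hand":1},{"rotation":[0,0,0.45],"translation":[-0.5,34.2,-0.2],"hand":1},{"rotation":[0,0,0.47],"translation":[-1.3,36.6,-0.2],"hand":1},{"rotation":[0,0,0.48],"translation":[-3,39.2,-0.2],"hand":1},{"rotation":[0,0,0.5],"translation":[-5.5,42,-0.2],"hand":1},{"rotation":[0,0,0.52],"translation":[-8.2,44.8,-0.2],"hand":1},{"rotation":[0,0,0.55],"translation":[-11,47.5,-0.2],"hand":1},{"rotation":[0,0,0.57],"translation":[-14,50.2,-0.2],"hand":1},{"rotation":[0,0,0.59],"translation":[-16.5,52.5,-0.2],"hand":1},{"rotation":[0,0,0.6],"translation":[-18.2,53.9,-0.2],"hand":1}]'
python3 -m jog '[{"rotation":[0,0,0],"translation":[0,0,0],"hand":1},{"rotation":[0,0,0],"translation":[0,0,0],"hand":1}]'
python3 - <<'E'
from h import *
st();  ov("wrist","pics/w13.png",[]);  ov("scene","pics/c13.png",[])
s=bot.read_state(); delta(P([.515,.29,-.28],[-.026,0,.0707]),toolR(-.28,1.5705))
E
```

```text
time: 18.75
eef_pos: [0.4905, 0.2994, 0.1756]
orientation: [0.001, 0.139, 0.99, -0.001]
force: [-0.6, -0.5, -4.0]
finger_gap: 0.0137
time: 18.95
eef_pos: [0.49, 0.2968, 0.176]
orientation: [0.001, 0.139, 0.99, -0.001]
force: [0.4, -0.1, -3.9]
finger_gap: 0.0138
t 18.95 pos [0.49   0.2968 0.176 ] psi(y) -0.279 tau 1.568 yz -0.002 F [ 0.36 -0.11 -3.9 ] gap 0.0138 j [-1.06  0.4   0.58  1.79 -0.25  1.02  0.91]
trans cm [ 0.05  0.09 10.6 ] rot [-0.001  0.002  0.   ]
```

View pics/w13.png

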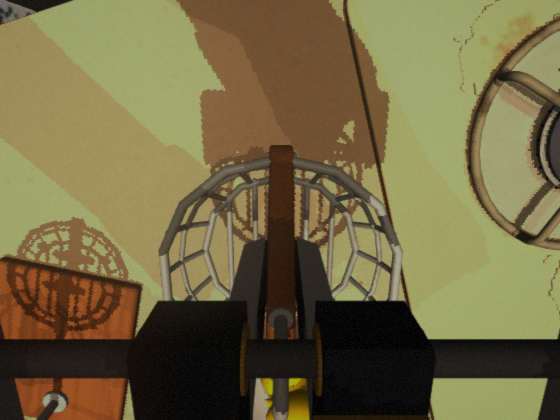

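View pics/c13.png

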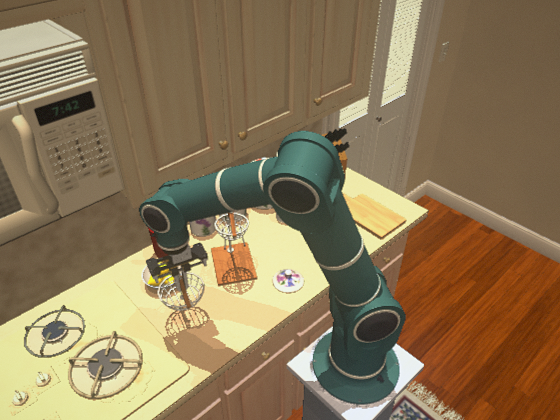

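Shifting slightly away from the hob edge and bowl, then setting the basket down.

```bash
python3 -m jog '[{"rotation":[0,0,0],"translation":[0.8,-1.5,1.5],"hand":1},{"rotation":[0,0,0],"translation":[1.5,-3,4],"hand":1},{"rotation":[0,0,0],"translation":[1.5,-3,6.5],"hand":1},{"rotation":[0,0,0],"translation":[1.5,-3,8.5],"hand":1},{"rotation":[0,0,0],"translation":[1.5,-3,9.6],"hand":1},{"rotation":[0,0,0],"translation":[1.5,-3,10.2],"hand":1},{"rotation":[0,0,0],"translation":[1.5,-3,10.3],"hand":1},{"rotation":[0,0,0],"translation":[1.5,-3,10.4],"hand":1},{"rotation":[0,0,0],"translation":[1.5,-3,10.5],"hand":1},{"rotation":[0,0,0],"translation":[1.5,-3,10.5],"hand":1}]'
python3 -m jog '[{"rotation":[0,0,0],"translation":[0,0,0],"hand":1},{"rotation":[0,0,0],"translation":[0,0,0.1],"hand":1},{"rotation":[0,0,0],"translation":[0,0,0.1],"hand":1}]'
```

```text
time: 20.05
eef_pos: [0.4683, 0.2727, 0.0726]
orientation: [0.002, 0.139, 0.99, 0.0]
force: [-0.4, 0.1, -4.0]
finger_gap: 0.0136
time: 20.35
eef_pos: [0.4681, 0.2725, 0.0712]
orientation: [0.002, 0.139, 0.99, -0.0]
force: [0.8, -0.3, -3.1]
finger_gap: 0.0136
```

```bash
python3 -m jog '[{"rotation":[0,0,0],"translation":[0,0,0.15],"hand":1},{"rotation":[0,0,0],"translation":[0,0,0.15],"hand":1}]'
python3 -m jog '[{"rotation":[0,0,0],"translation":[0,0,0],"hand":0.8},{"rotation":[0,0,0],"translation":[0,0,0],"hand":0.6},{"rotation":[0,0,0],"translation":[0,0,0],"hand":0.4},{"rotation":[0,0,0],"translation":[0,0,0],"hand":0.3},{"rotation":[0,0,0],"translation":[0,0,-2],"hand":0.3},{"rotation":[0,0,0],"translation":[0,0,-6],"hand":0.3},{"rotation":[0,0,0],"translation":[0,0,-10],"hand":0.3},{"rotation":[0,0,0],"translation":[0,0,-14],"hand":0.3},{"rotation":[0,0,0],"translation":[0,0,-16.5],"hand":0.3},{"rotation":[0,0,0],"translation":[0,0,-16.5],"hand":0.3},{"rotation":[0,0,0],"translation":[0,0,-16.5],"hand":0.3}]'
python3 - <<'E'
from h import *
st(); s=bot.read_state()
p=[.4681+.026*np.cos(.28),.2725-.026*np.sin(.28),-.28]; print(p); ov("wrist","pics/w14.png",lowlists(p),(160,60,400,300),1.6)
tau=.65; g=np.array([-.028,0,.086])+.019*np.array([np.cos(tau),0,-np.sin(tau)]); Rt=toolR(-.28,tau); tc=P(p,g); delta(tc-.12*Rt[:,2],Rt)
E
```

```text
time: 20.55
eef_pos: [0.4683, 0.2725, 0.0706]
orientation: [0.001, 0.139, 0.99, 0.0]
force: [-7.0, -3.1, 16.8]
finger_gap: 0.0136
time: 21.65
eef_pos: [0.4676, 0.2728, 0.2347]
orientation: [0.002, 0.139, 0.99, 0.0]
force: [0.1, 0.5, -1.1]
finger_gap: 0.0656
t 21.65 pos [0.4676 0.2728 0.2347] psi(y) -0.279 tau 1.568 yz 0.001 F [ 0.11  0.49 -1.11] gap 0.0656 j [-1.11  0.27  0.63  1.81 -0.18  1.11  0.87]
[np.float64(0.4930874413960801), np.float64(0.26531475313733305), -0.28]
trans cm [8.18 0.03 8.67] rot [ 0.    -0.918  0.001]
```

View pics/w14.png

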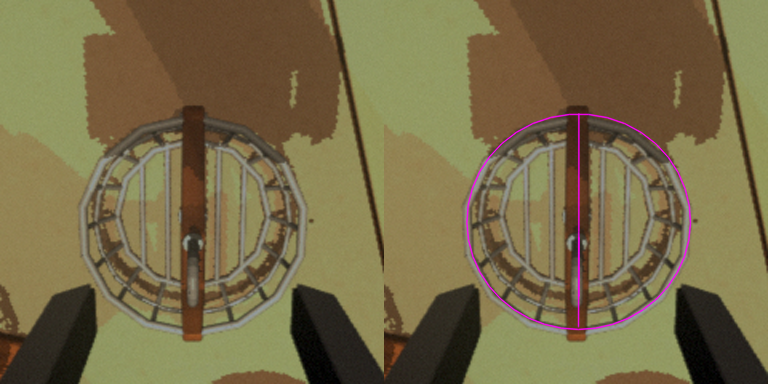

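Run:
```python
from chk2 import *
q=np.array(bot.read_state()['joints']); p2=[.493,.265,-.28]
for tau in (.65,.75):
    g=np.array([-.028,0,.086])+.019*np.array([np.cos(tau),0,-np.sin(tau)]); Rt=toolR(-.28,tau); tc=P(p2,g)
    chain(q,[('pre',tc-.12*Rt[:,2],-.28,tau),('regrasp',tc,-.28,tau),('lift',tc+[0,0,.1],-.28,tau),('preins',P(S,g+[-.07,0,.06]),-.513,tau),('ins',P(S,g+[0,0,.06]),-.513,tau),('hang',P(S,g+[0,0,.0385]),-.513,tau)])
```

```text
pre [0.389 0.295 0.147] [-1.92  0.4   0.72  2.34  1.1   0.75 -0.85] err 0.0 maxstep 0.17
regrasp [0.481 0.269 0.075] [-1.74  0.68  0.81  2.31  1.4   0.43 -1.11] err 0.0 maxstep 0.03
lift [0.481 0.269 0.175] [-1.77  0.38  0.82  2.29  1.21  0.64 -0.73] err 0.0 maxstep 0.04
preins [0.492 0.071 0.135] [-1.61  0.44  0.99  2.48  1.54  0.48 -1.07] err 0.0 maxstep 0.04
ins [0.553 0.037 0.135] [-1.42  0.5   1.    2.41  1.79  0.36 -1.19] err 0.0 maxstep 0.02
hang [0.553 0.037 0.113] [-1.35  0.54  0.92  2.42  1.9   0.38 -1.35] err 0.0 maxstep 0.01
pre [0.395 0.293 0.155] [-1.85  0.31  0.71  2.31  1.02  0.73 -0.68] err 0.0 maxstep 0.16
regrasp [0.479 0.269 0.073] [-1.69  0.61  0.8   2.3   1.25  0.37 -0.89] err 0.0 maxstep 0.03
lift [0.479 0.269 0.173] [-1.69  0.31  0.77  2.26  1.09  0.62 -0.55] err 0.0 maxstep 0.03
preins [0.491 0.072 0.133] [-1.55  0.34  0.98  2.45  1.38  0.45 -0.82] err 0.0 maxstep 0.03
ins [0.552 0.037 0.133] [-1.39  0.44  1.02  2.38  1.52  0.28 -0.85] err 0.0 maxstep 0.01
hang [0.552 0.037 0.112] [-1.35  0.5   0.98  2.39  1.7   0.26 -1.07] err 0.0 maxstep 0.02
```

Feasible. Tilting into the pre-grasp.

```bash
python3 -m jog '[{"rotation":[0,-0.05,0],"translation":[3,0,0],"hand":0.3},{"rotation":[0,-0.15,0],"translation":[6,0,0.5],"hand":0.3},{"rotation":[0,-0.28,0],"translation":[8.2,0,2],"hand":0.3},{"rotation":[0,-0.41,0],"translation":[8.2,0,3.5],"hand":0.3},{"rotation":[0,-0.54,0],"translation":[8.2,0,5],"hand":0.3},{"rotation":[0,-0.67,0],"translation":[8.2,0,6.5],"hand":0.3},{"rotation":[0,-0.8,0],"translation":[8.2,0,7.5],"hand":0.3},{"rotation":[0,-0.918,0],"translation":[8.2,0,8.7],"hand":0.3},{"rotation":[0,-0.918,0],"translation":[8.2,0,8.7],"hand":0.3},{"rotation":[0,-0.918,0],"translation":[8.2,0,8.7],"hand":0.3},{"rotation":[0,-0.918,0],"translation":[8.2,0,8.7],"hand":0.3}]'
python3 - <<'E'
from h import *
st(); p=[.493,.2645,-.28]; ov("wrist","pics/w15.png",lowlists(p)); 
tau=.65; g=np.array([-.028,0,.086])+.019*np.array([np.cos(tau),0,-np.sin(tau)]); Rt=toolR(-.28,tau); delta(P(p,g),Rt)
E
```

```text
time: 22.8
eef_pos: [0.3889, 0.2946, 0.1469]
orientation: [0.439, 0.124, 0.888, -0.063]
force: [-0.0, -0.4, 0.4]
finger_gap: 0.0655
t 22.8 pos [0.3889 0.2946 0.1469] psi(y) -0.278 tau 0.651 yz -0.003 F [-0.03 -0.39  0.41] gap 0.0655 j [-1.82  0.4   0.59  2.32  1.09  0.81 -0.88]
trans cm [ 0.03 -0.03 11.99] rot [-0.    -0.002  0.001]
```

View pics/w15.png

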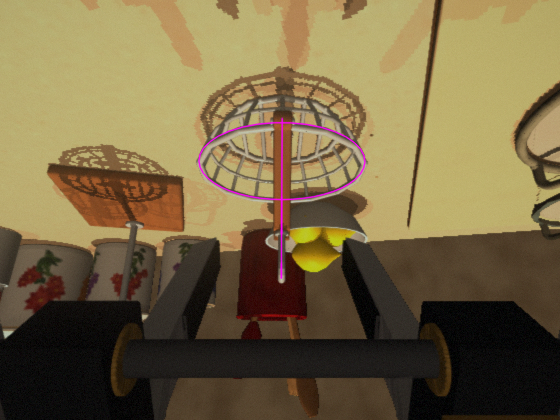

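The drawing matches: hook end at (282,278), bail in line with the fingers. Approach, grip and lift.

```bash
python3 -m jog '[{"rotation":[0,0,0],"translation":[0,0,3],"hand":0.3},{"rotation":[0,0,0],"translation":[0,0,6],"hand":0.3},{"rotation":[0,0,0],"translation":[0,0,9],"hand":0.3},{"rotation":[0,0,0],"translation":[0,0,11],"hand":0.3},{"rotation":[0,0,0],"translation":[0,0,12],"hand":0.3},{"rotation":[0,0,0],"translation":[0,0,12],"hand":0.5},{"rotation":[0,0,0],"translation":[0,0,12],"hand":0.7},{"rotation":[0,0,0],"translation":[0,0,12],"hand":0.85},{"rotation":[0,0,0],"translation":[0,0,12],"hand":1},{"rotation":[0,0,0],"translation":[0,0,12],"hand":1},{"rotation":[0,0,0],"translation":[0,0,12],"hand":1},{"rotation":[0,0,0],"translation":[0,0,12],"hand":1}]'
python3 -c "
from h import *
st()"
python3 -m jog '[{"rotation":[0,0,0],"translation":[-0.4,0,-0.3],"hand":1},{"rotation":[0,0,0],"translation":[-1.6,0,-1.2],"hand":1},{"rotation":[0,0,0],"translation":[-2.8,0,-2.1],"hand":1},{"rotation":[0,0,0],"translation":[-4,0,-3],"hand":1},{"rotation":[0,0,0],"translation":[-4.8,0,-3.65],"hand":1},{"rotation":[0,0,0],"translation":[-4.8,0,-3.65],"hand":1}]'
python3 - <<'E'
from h import *
st(); s=bot.read_state(); tau=.65; g=np.array([-.028,0,.086])+.019*np.array([np.cos(tau),0,-np.sin(tau)])
o=np.array(s['eef_pos'])-P([0,0,-.28],g); L=[([[v[0],v[1],v[2]+o[2]] for v in l],c) for l,c in lowlists([o[0],o[1],-.28])]
ov("wrist","pics/w16.png",L); print(o)
E
```

```text
time: 24.05
eef_pos: [0.4809, 0.269, 0.075]
orientation: [0.44, 0.124, 0.887, -0.062]
force: [-1.5, -0.5, -0.1]
finger_gap: 0.014
t 24.05 pos [0.4809 0.269  0.075 ] psi(y) -0.279 tau 0.65 yz 0.0 F [-1.52 -0.5  -0.07] gap 0.014 j [-1.64  0.66  0.68  2.29  1.39  0.52 -1.13]
time: 24.65
eef_pos: [0.4809, 0.2691, 0.136]
orientation: [0.44, 0.125, 0.887, -0.061]
force: [-0.9, -0.2, -4.6]
finger_gap: 0.0138
t 24.65 pos [0.4809 0.2691 0.136 ] psi(y) -0.279 tau 0.651 yz 0.002 F [-0.95 -0.18 -4.59] gap 0.0138 j [-1.66  0.48  0.7   2.29  1.27  0.61 -0.89]
[0.49325854 0.26554977 0.06153738]
```

View pics/w16.png

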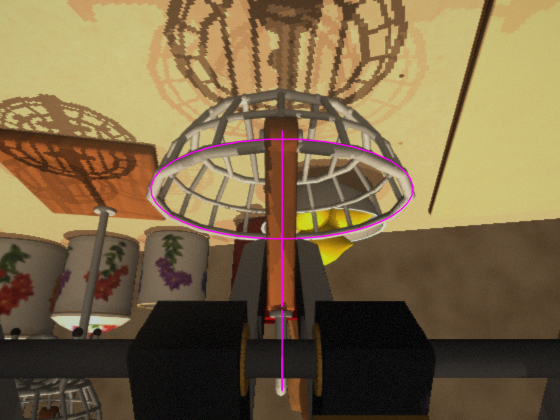

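Held without slip: hook end at (281,388), on the drawing. Moving to pre-insert in front of the ring.

Run:
```python
from h import *
S=[.564,.0305,-.513]; tau=.65; g=np.array([-.028,0,.086])+.019*np.array([np.cos(tau),0,-np.sin(tau)])
delta(P(S,g+[-.065,0,.0605]),toolR(-.513,tau)); delta(P(S,g+[-.15,0.08,.0605]),toolR(-.42,tau))
```

```text
trans cm [ -4.23 -18.84   5.57] rot [ 0.187 -0.001  0.141]
trans cm [-0.34 -9.08  0.48] rot [ 0.113 -0.001  0.084]
```

```bash
python3 -m jog '[{"rotation":[0.015,0,0.01],"translation":[0,-1.2,0],"hand":1},{"rotation":[0.04,0,0.03],"translation":[-0.1,-3.2,0.1],"hand":1},{"rotation":[0.07,0,0.05],"translation":[-0.2,-5.4,0.2],"hand":1},{"rotation":[0.095,0,0.07],"translation":[-0.3,-7.5,0.4],"hand":1},{"rotation":[0.115,0,0.085],"translation":[-0.6,-9.3,0.8],"hand":1},{"rotation":[0.135,0,0.1],"translation":[-1.3,-11.5,1.8],"hand":1},{"rotation":[0.155,0,0.115],"translation":[-2.1,-13.8,2.8],"hand":1},{"rotation":[0.17,0,0.13],"translation":[-3,-16,3.9],"hand":1},{"rotation":[0.182,0,0.138],"translation":[-3.8,-17.8,5],"hand":1},{"rotation":[0.187,0,0.141],"translation":[-4.2,-18.8,5.6],"hand":1},{"rotation":[0.187,0,0.141],"translation":[-4.2,-18.8,5.6],"hand":1},{"rotation":[0.187,0,0.141],"translation":[-4.2,-18.8,5.6],"hand":1},{"rotation":[0.187,0,0.141],"translation":[-4.2,-18.8,5.6],"hand":1}]'
cat > ring.py <<'E'
from h import *
S=[.564,.0305,-.513]; tau=.65; g=np.array([-.028,0,.086])+.019*np.array([np.cos(tau),0,-np.sin(tau)])
RING=[[0,.02*np.sin(t),.0275+.02*np.cos(t)] for t in np.linspace(0,2*np.pi,30)]
def lists():
    s=bot.read_state(); o=np.array(s['eef_pos'])-P([0,0,-.513],g)
    L=[([[v[0],v[1],v[2]+o[2]] for v in l],c) for l,c in lowlists([o[0],o[1],-.513])]
    up=lambda x:P(S,np.array(x)+[0,0,.167])
    L+=[([up(x) for x in RING],(0,255,255)),([up([.058*np.cos(t),.058*np.sin(t),.082]) for t in np.linspace(0,6.28,40)],(0,255,255))]
    for a in (1,3,5,7): L.append(([up([.05*np.cos(a*np.pi/4),.05*np.sin(a*np.pi/4),0]),up([.042*np.cos(a*np.pi/4),.042*np.sin(a*np.pi/4),.046])],(0,255,0)))
    print('hook rel ring',np.round(R.from_euler('z',.513).apply(o+[0,0,.136]-np.array([S[0],S[1],.1745])),4)); return L
E
python3 - <<'E'
from ring import *
st(); L=lists(); ov("wrist","pics/w17.png",L); ov("side","pics/d17.png",L,(195,130,265,200),5.5); ov("scene","pics/c17.png",L,(195,185,265,255),5.5)
E
```

```text
time: 26.0
eef_pos: [0.4963, 0.0693, 0.1347]
orientation: [0.43, 0.227, 0.867, -0.113]
force: [-0.1, 0.5, -3.3]
finger_gap: 0.0136
t 26.0 pos [0.4963 0.0693 0.1347] psi(y) -0.513 tau 0.65 yz -0.001 F [-0.14  0.47 -3.32] gap 0.0136 j [-1.5   0.44  0.87  2.47  1.51  0.53 -1.08]
hook rel ring [-0.0651  0.0006  0.0217]
```

View pics/w17.png

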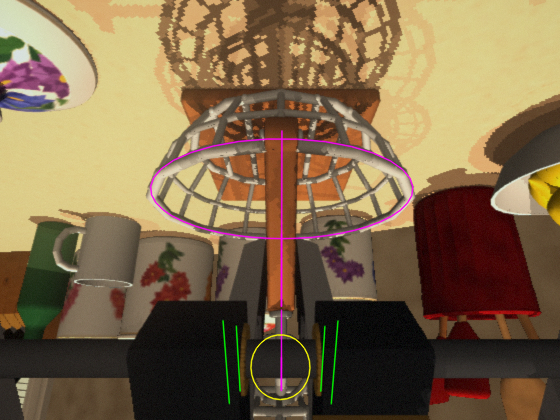

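View pics/d17.png

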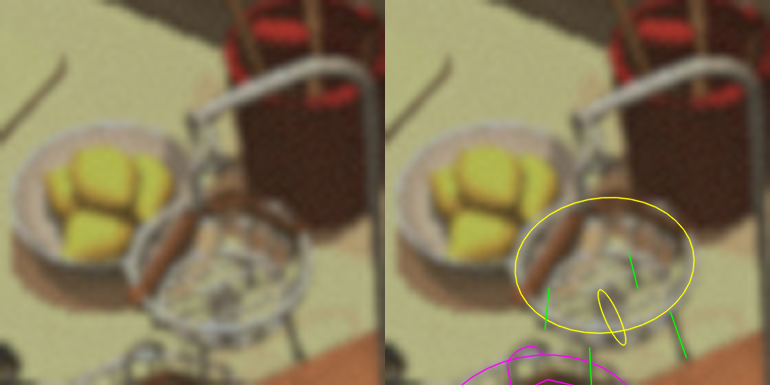

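View pics/c17.png

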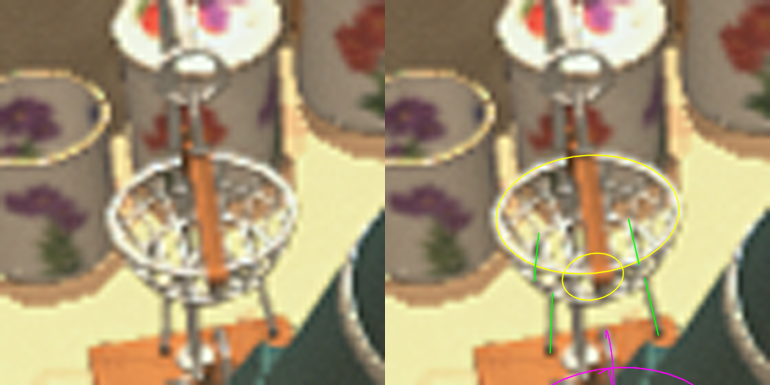

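The hanging basket's rim and feet lie where drawn in both fixed views, so it hangs upright and square. The wide basket's hook is in line with the ring: 65 mm in front, 21.7 mm above its lowest point. Inserting.

```bash
python3 -m jog '[{"rotation":[0,0,0],"translation":[-0.4,0,0.55],"hand":1},{"rotation":[0,0,0],"translation":[-0.9,0,1.2],"hand":1},{"rotation":[0,0,0],"translation":[-1.4,0,1.85],"hand":1},{"rotation":[0,0,0],"translation":[-1.9,0,2.5],"hand":1},{"rotation":[0,0,0],"translation":[-2.3,0,3],"hand":1},{"rotation":[0,0,0],"translation":[-2.3,0,3],"hand":1}]'
python3 -m jog '[{"rotation":[0,0,0],"translation":[-0.3,0,0.4],"hand":1},{"rotation":[0,0,0],"translation":[-0.6,0,0.8],"hand":1},{"rotation":[0,0,0],"translation":[-0.9,0,1.2],"hand":1},{"rotation":[0,0,0],"translation":[-1.2,0,1.6],"hand":1},{"rotation":[0,0,0],"translation":[-1.5,0,2],"hand":1},{"rotation":[0,0,0],"translation":[-1.63,0,2.17],"hand":1},{"rotation":[0,0,0],"translation":[-1.63,0,2.17],"hand":1},{"rotation":[0,0,0],"translation":[-1.63,0,2.17],"hand":1}]'
python3 - <<'E'
from ring import *
st(); L=lists(); ov("wrist","pics/w18.png",[],(200,280,360,420),2.5); ov("side","pics/d18.png",L,(195,140,275,220),5); ov("scene","pics/c18.png",L,(195,185,265,255),5.5)
E
```

```text
time: 26.75
eef_pos: [0.53, 0.0495, 0.1351]
orientation: [0.43, 0.228, 0.866, -0.113]
force: [-0.5, 0.4, -3.0]
finger_gap: 0.0137
time: 27.55
eef_pos: [0.5529, 0.037, 0.1347]
orientation: [0.43, 0.227, 0.867, -0.113]
force: [-1.0, 0.3, -4.2]
finger_gap: 0.0136
t 27.55 pos [0.5529 0.037  0.1347] psi(y) -0.513 tau 0.65 yz -0.001 F [-0.97  0.34 -4.2 ] gap 0.0136 j [-1.33  0.5   0.89  2.4   1.71  0.42 -1.16]
hook rel ring [0.0001 0.0002 0.0217]
```

View pics/w18.png

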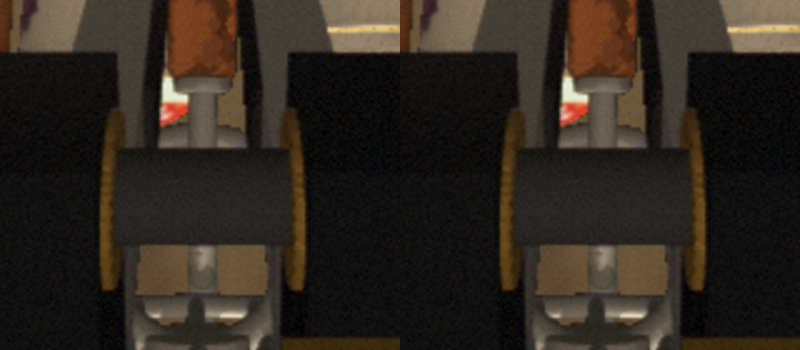

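View pics/d18.png

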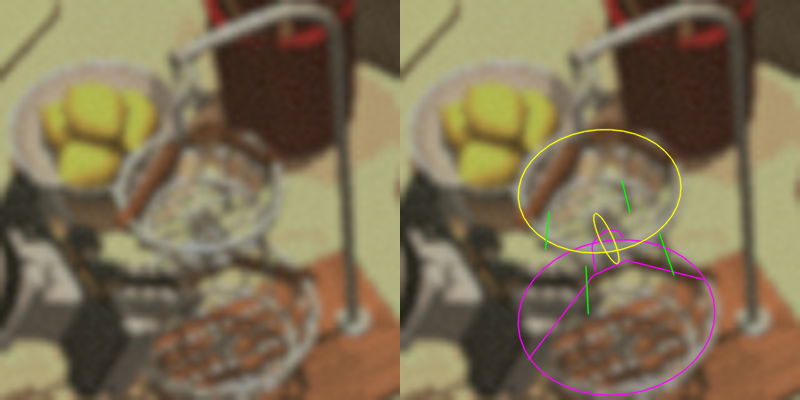

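View pics/c18.png

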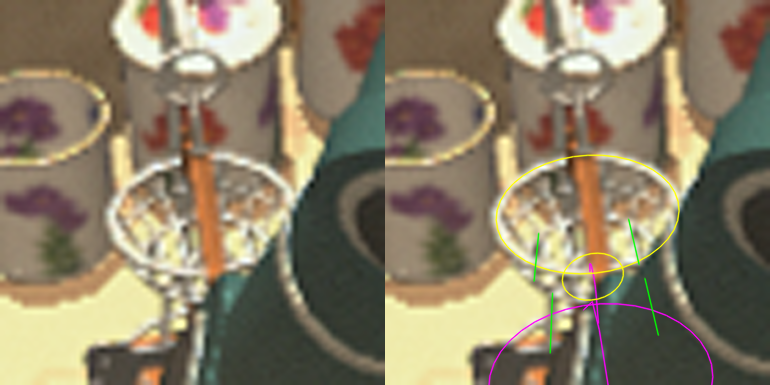

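The wrist view matches the first insertion, with the ring's lower arc behind the shank at (205,135). The small basket hasn't moved and there is no extra force. Lowering by feel.

```bash
python3 -m jog '[{"rotation":[0,0,0],"translation":[0.3,0,0.23],"hand":1},{"rotation":[0,0,0],"translation":[0.6,0,0.46],"hand":1},{"rotation":[0,0,0],"translation":[0.9,0,0.68],"hand":1},{"rotation":[0,0,0],"translation":[1.2,0,0.91],"hand":1},{"rotation":[0,0,0],"translation":[1.4,0,1.06],"hand":1},{"rotation":[0,0,0],"translation":[1.4,0,1.06],"hand":1},{"rotation":[0,0,0],"translation":[1.4,0,1.06],"hand":1}]'
python3 -m jog '[{"rotation":[0,0,0],"translation":[0.08,0,0.06],"hand":1},{"rotation":[0,0,0],"translation":[0.16,0,0.12],"hand":1},{"rotation":[0,0,0],"translation":[0.16,0,0.12],"hand":1}]'
python3 -m jog '[{"rotation":[0,0,0],"translation":[0.08,0,0.06],"hand":1},{"rotation":[0,0,0],"translation":[0.08,0,0.06],"hand":1}]'
```

```text
time: 28.4
eef_pos: [0.553, 0.0369, 0.1172]
orientation: [0.43, 0.227, 0.867, -0.113]
force: [0.8, 0.6, -3.2]
finger_gap: 0.014
time: 28.7
eef_pos: [0.553, 0.037, 0.1152]
orientation: [0.43, 0.227, 0.867, -0.113]
force: [0.2, -0.3, -4.5]
finger_gap: 0.0138
time: 28.9
eef_pos: [0.5531, 0.037, 0.1143]
orientation: [0.43, 0.227, 0.866, -0.113]
force: [0.0, -0.6, -1.4]
finger_gap: 0.0135
```

```bash
python3 -m jog '[{"rotation":[0,0,0],"translation":[0.04,0,0.03],"hand":1},{"rotation":[0,0,0],"translation":[0.04,0,0.03],"hand":1}]'
python3 -c "
from h import *
st()
import time"
```

```text
time: 29.1
eef_pos: [0.5532, 0.0369, 0.114]
orientation: [0.43, 0.227, 0.866, -0.113]
force: [0.7, 1.2, 1.0]
finger_gap: 0.0138
t 29.1 pos [0.5532 0.0369 0.114 ] psi(y) -0.513 tau 0.649 yz -0.001 F [0.74 1.16 0.98] gap 0.0138 j [-1.28  0.55  0.83  2.4   1.81  0.42 -1.3 ]
```

The weight has transferred (wrist force now +1 N). Opening gently to a narrow gap and looking.

```bash
python3 -m jog '[{"rotation":[0,0,0],"translation":[0,0,0],"hand":0.8},{"rotation":[0,0,0],"translation":[0,0,0],"hand":0.75},{"rotation":[0,0,0],"translation":[0,0,0],"hand":0.7},{"rotation":[0,0,0],"translation":[0,0,0],"hand":0.65},{"rotation":[0,0,0],"translation":[0,0,0],"hand":0.65},{"rotation":[0,0,0],"translation":[0,0,0],"hand":0.65}]'
python3 - <<'E'
from ring import *
st(); ov("wrist","pics/w19.png",[]); ov("side","pics/d19.png",[],(195,130,275,210),5)
E
```

```text
time: 29.7
eef_pos: [0.553, 0.037, 0.1138]
orientation: [0.43, 0.227, 0.867, -0.113]
force: [0.7, -0.2, -0.1]
finger_gap: 0.0328
t 29.7 pos [0.553  0.037  0.1138] psi(y) -0.513 tau 0.65 yz -0.001 F [ 0.68 -0.19 -0.05] gap 0.0328 j [-1.28  0.55  0.83  2.4   1.81  0.42 -1.3 ]
```

View pics/w19.png

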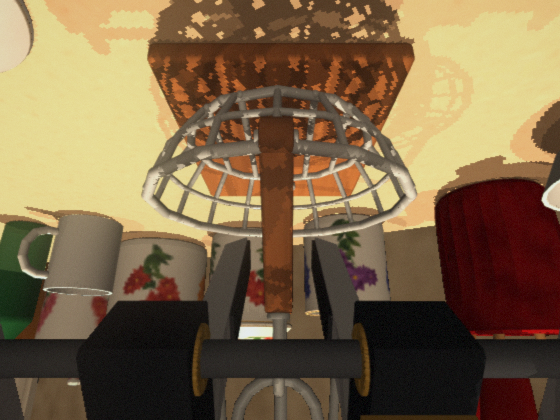

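View pics/d19.png

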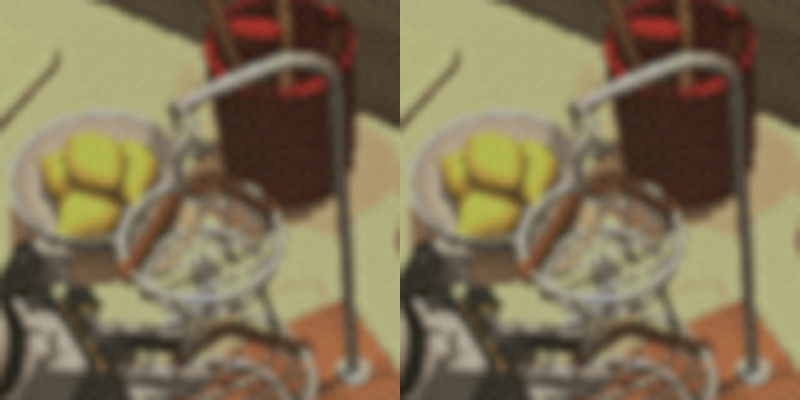

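It hangs: the ring arc sits around the hook at (280,385) and the bar is free between the fingers. Holding briefly, then withdrawing along the fingers.

```bash
python3 -m jog '[{"rotation":[0,0,0],"translation":[0,0,0],"hand":0.65},{"rotation":[0,0,0],"translation":[0,0,0],"hand":0.65},{"rotation":[0,0,0],"translation":[0,0,0],"hand":0.65},{"rotation":[0,0,0],"translation":[0,0,0],"hand":0.65},{"rotation":[0,0,0],"translation":[0,0,-1],"hand":0.65},{"rotation":[0,0,0],"translation":[0,0,-2.5],"hand":0.65},{"rotation":[0,0,0],"translation":[0,0,-4.5],"hand":0.65},{"rotation":[0,0,0],"translation":[0,0,-7],"hand":0.65},{"rotation":[0,0,0],"translation":[0,0,-9.5],"hand":0.65},{"rotation":[0,0,0],"translation":[0,0,-12],"hand":0.65},{"rotation":[0,0,0],"translation":[0,0,-14],"hand":0.65},{"rotation":[0,0,0],"translation":[0,0,-14],"hand":0.65},{"rotation":[0,0,0],"translation":[0,0,-14],"hand":0.65},{"rotation":[0,0,0],"translation":[0,0,-14],"hand":0.65}]'
cat >> ring.py <<'E'
def hung():
    up=lambda x:P(S,np.array(x)+[0,0,.167])
    L=[([up(x) for x in RING],(0,255,255)),([up([.058*np.cos(t),.058*np.sin(t),.082]) for t in np.linspace(0,6.28,40)],(0,255,255))]
    return L+[([[v[0],v[1],v[2]+.0385] for v in l],c) for l,c in lowlists(S)]
E
python3 - <<'E'
from ring import *
st(); ov("wrist","pics/w20.png",hung()); ov("side","pics/d20.png",hung(),(195,130,275,210),5);  ov("scene","pics/c20.png",[]); ov("side","pics/d20b.png",[])
for l in ("fruit_bowl","mug","phone","jar_lid","oil_bottle"):
    print(l,[(round(m['score'],2),np.round(m['bbox'],1).tolist()) for m in eyes.masks_of(l,"side")[:1]])
E
```

```text
time: 31.2
eef_pos: [0.4562, 0.0912, 0.1982]
orientation: [0.43, 0.227, 0.866, -0.114]
force: [0.6, -0.5, 0.1]
finger_gap: 0.0326
t 31.2 pos [0.4562 0.0912 0.1982] psi(y) -0.514 tau 0.649 yz -0.001 F [ 0.6  -0.46  0.12] gap 0.0326 j [-1.75  0.14  0.93  2.47  1.26  0.83 -0.79]
fruit_bowl [(0.73, [214.2, 168.7, 31.3, 27.7])]
mug [(0.81, [339.9, 230.8, 18.8, 30.9])]
phone [(0.61, [338.9, 287.4, 20.5, 27.9])]
jar_lid [(0.84, [242.3, 261.0, 36.4, 31.3])]
oil_bottle [(0.68, [356.4, 238.2, 17.3, 40.1])]
```

View pics/w20.png

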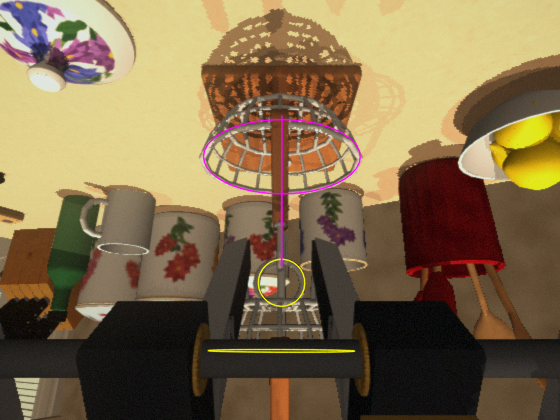

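View pics/d20.png

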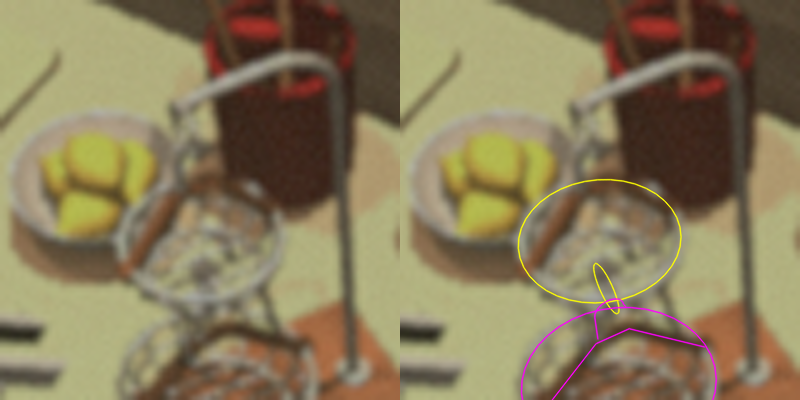

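View pics/c20.png

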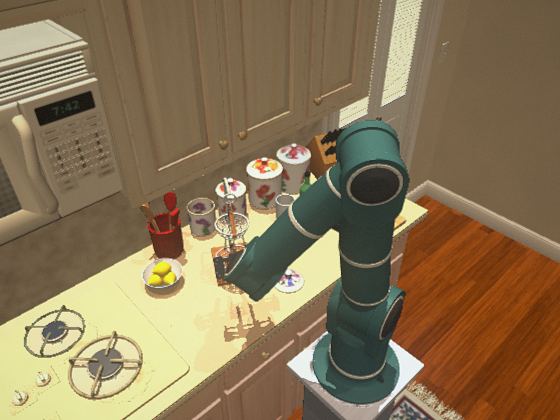

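Both baskets hang where drawn, and the other things' boxes are where they were. I'll let them settle 1 s and check for swinging before handing in.

```bash
python3 -m jog '[{"rotation":[0,0,0],"translation":[0,0,-3],"hand":0.65},{"rotation":[0,0,0],"translation":[0,0,-3],"hand":0.65},{"rotation":[0,0,0],"translation":[0,0,-3],"hand":0.65},{"rotation":[0,0,0],"translation":[0,0,-3],"hand":0.65},{"rotation":[0,0,0],"translation":[0,0,-3],"hand":0.65},{"rotation":[0,0,0],"translation":[0,0,-3],"hand":0.65},{"rotation":[0,0,0],"translation":[0,0,-3],"hand":0.65},{"rotation":[0,0,0],"translation":[0,0,-3],"hand":0.65},{"rotation":[0,0,0],"translation":[0,0,-3],"hand":0.65},{"rotation":[0,0,0],"translation":[0,0,-3],"hand":0.65},{"rotation":[0,0,0],"translation":[0,0,-3],"hand":0.65},{"rotation":[0,0,0],"translation":[0,0,-3],"hand":0.65}]'
python3 - <<'E'
from ring import *
ov("wrist","pics/w21.png",hung()); ims=[eyes.grab_frame("side").astype(int) for _ in range(6)]
print([np.abs(a-ims[0])[130:230,195:275].mean().round(2) for a in ims[1:]],[np.abs(a-ims[0])[250:350,400:480].mean().round(2) for a in ims[1:]]); ov("side","pics/d21.png",hung(),(195,140,275,220),5); st()
E
```

```text
time: 32.85
eef_pos: [0.4351, 0.1035, 0.2166]
orientation: [0.43, 0.227, 0.867, -0.113]
force: [0.3, 0.7, -1.2]
finger_gap: 0.0332
[np.float64(1.34), np.float64(1.34), np.float64(1.34), np.float64(1.34), np.float64(1.33)] [np.float64(1.33), np.float64(1.33), np.float64(1.36), np.float64(1.34), np.float64(1.35)]
t 33.25 pos [0.4351 0.1035 0.2166] psi(y) -0.513 tau 0.65 yz -0.001 F [-0.33  0.16 -0.43] gap 0.0327 j [-1.83  0.04  0.91  2.46  1.2   0.97 -0.76]
```

View pics/w21.png

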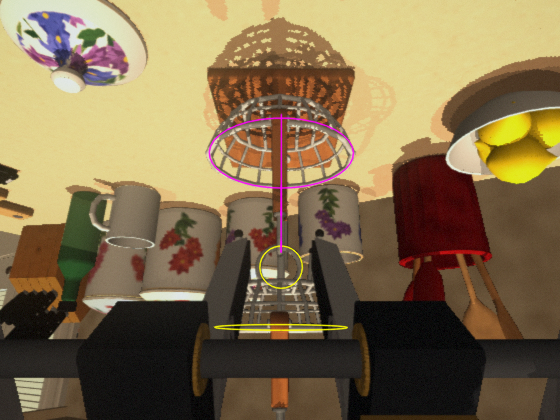

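View pics/d21.png

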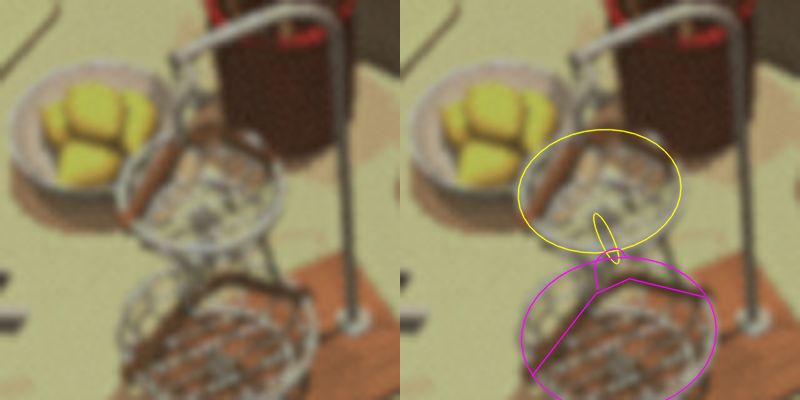

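No swing (the picture difference equals the noise level), and both baskets are upright at the expected place.

```bash
python3 -c "
from plant import bot
print(bot.close_job())"
```

```text
the job is handed in; nothing more can be done
None
```

Both baskets hang free, one below the other, and the job was handed in at about 33 s of the 72 s allowed; handing in reports no verdict.

- **Small basket:** I gripped its front bail bar with the tool tilted, put the hook through the eye and lowered it until contact. The wrist force peaked at about 10 N upward, so I eased back and let go.
- **Wide basket:** The arm could not comfortably reach its original heading with the tool tilted. I carried it, tool vertical, to where the small basket had stood, set it down and re-gripped it. Then I hooked it into the ring by feel; the wrist force was about +1 N when I let go.
- **A detour:** On the way to the wide basket, joint 2 came near its limit and the arm strayed towards the hanging basket. The pictures showed no contact, and I straightened the tool before going on.

**Last checks:**
- Both baskets lie on their expected hung outlines in the side and wrist views.
- Six successive side pictures differ only by image noise, so nothing was swinging.
- The fingers were clear, with wrist force near zero.
- Bowl, mug, phone, lid and bottle are within about 3 px of where the network first found them. The chopping board was not measured, but the arm never worked near it.
- No check failed.

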